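# Put the washed canister lids back

## Task

The four storage canisters and their wooden lids have been washed and the lids stacked on the worktop. Take the stack apart and put each lid back on the canister it fits, plug in the mouth and lying flat all round on the rim; lower them gently, for enamel chips. Leave the canisters, the dropper bottle and the scoop standing where they are.

Things in the scene. Friction and masses are not known exactly. Their poses are not given: they have to be found in the camera images.
- lid_oblong: Oblong wooden lid, bottom of the stack. Like all: a flat board (flange) 16 mm thick over a cork plug 13 mm high; 29 mm in all. Origin: centre of the plug's underside, z up; the flange spans 13 to 29 mm above it and the next lid stands on its top. Flange 130 (x) by 68 mm (y), plug 110 x 48 mm, 104 x 42 mm at the foot; about 110 g. Grip the flange across its 68 mm.
- lid_square: Square wooden lid, stands on the oblong one. Flange 60 x 60 mm, 16 mm thick, sides along x and y; cork plug 40 x 40 mm (34 x 34 mm at the foot), 13 mm high. Origin: centre of the plug's underside; the flange spans 13 to 29 mm above it. About 50 g.
- lid_round: Larger round wooden lid, stands on the square one. Flange 50 mm across, 16 mm thick; cork plug 30 mm across (24 mm at the foot), 13 mm high. Origin: centre of the plug's underside; the flange spans 13 to 29 mm above it. About 35 g.
- lid_small: Smaller round wooden lid, top of the stack. Flange 38 mm across, 16 mm thick; cork plug 18 mm across (12 mm at the foot), 13 mm high. Origin: centre of the plug's underside; the flange spans 13 to 29 mm above it. About 22 g.
- canister_oblong: Open, empty, straight-walled white enamelled canister with a dark rim, loose, oblong. 72 mm high to the rim, 124 (x) by 62 mm (y) outside, walls 3 mm thick, mouth 118 x 56 mm. Origin: centre of the underside, z up. With its lid on (plug in the mouth, 4 mm to spare all round, flange resting on the rim and 3 mm wider than the canister all round) the lid's origin is 59 mm above this origin.
- canister_square: Open, empty, straight-walled white enamelled canister with a dark rim, loose, square. 92 mm high to the rim, 54 x 54 mm outside, mouth 48 x 48 mm, sides along x and y. Origin: centre of the underside, z up. With its lid on, the lid's origin is 79 mm above this origin.
- canister_round: Open, empty, straight-walled white enamelled canister with a dark rim, loose, the larger round one. 80 mm high to the rim, 44 mm across outside, mouth 38 mm. Origin: centre of the underside, z up. With its lid on, the lid's origin is 67 mm above this origin.
- canister_small: Open, empty, straight-walled white enamelled canister with a dark rim, loose, the smaller round one. 56 mm high to the rim, 32 mm across outside, mouth 26 mm. Origin: centre of the underside, z up. With its lid on, the lid's origin is 43 mm above this origin.
- dropper_bottle: Brown dropper bottle with a black rubber bulb, 33 mm across and 102 mm high, standing loose near the work. Origin at the centre of the underside. Not to be moved.
- scoop: Blue plastic dosing scoop standing loose near the work: a cup 60 mm across and 51 mm high, its centre 30 mm from the origin along +y, and a flat tab handle at the height of its rim reaching 60 mm from the origin along -y. Origin on the surface below the middle of its length. Not to be moved.
Things that resemble listed ones, but are neither listed nor needed, are in the scene too. What is shaped like the lid_oblong but purple, red or yellow is not meant.

How it is judged (in metres and radians):
At the end, for the whole second after the job is handed in: Each lid sits on its own canister: within 8 mm of its centre, its plug inside the mouth and its flange on the rim (height within 3 mm above to 4 mm below seated), level within 0.06 rad; every canister stands upright within 3 cm of where it was; lids and canisters are at rest (horizontal distance between lid_oblong and canister_oblong below 0.008 m and z of lid_oblong in the frame of canister_oblong between 0.055 and 0.062 m and angle between each of lid_oblong, canister_oblong, lid_square, canister_square, lid_round, canister_round, lid_small, canister_small's own z axis and vertical below 0.06 rad and linear speed of each of lid_oblong, canister_oblong, lid_square, canister_square, lid_round, canister_round, lid_small, canister_small below 0.01 m/s and distance of each of canister_oblong, canister_square, canister_round, canister_small from where it was at the start of the episode below 0.03 m and horizontal distance between lid_square and canister_square below 0.008 m and z of lid_square in the frame of canister_square between 0.075 and 0.082 m and horizontal distance between lid_round and canister_round below 0.008 m and z of lid_round in the frame of canister_round between 0.063 and 0.07 m and horizontal distance between lid_small and canister_small below 0.008 m and z of lid_small in the frame of canister_small between 0.039 and 0.046 m); the robot touches nothing.
It fails at once if a lid is dropped or slammed on its canister (faster than 0.6 m/s within 3 cm of it) ((horizontal distance between lid_oblong and canister_oblong below 0.03 m and z of lid_oblong in the frame of canister_oblong below 0.087 m and linear speed of lid_oblong above 0.6 m/s) or (horizontal distance between lid_square and canister_square below 0.03 m and z of lid_square in the frame of canister_square below 0.107 m and linear speed of lid_square above 0.6 m/s) or (horizontal distance between lid_round and canister_round below 0.03 m and z of lid_round in the frame of canister_round below 0.095 m and linear speed of lid_round above 0.6 m/s) or (horizontal distance between lid_small and canister_small below 0.03 m and z of lid_small in the frame of canister_small below 0.071 m and linear speed of lid_small above 0.6 m/s)).
It fails at once if a canister tips by more than 0.35 rad or is pushed more than 3 cm (angle between any of canister_oblong, canister_square, canister_round, canister_small's own z axis and vertical above 0.35 rad or distance of any of canister_oblong, canister_square, canister_round, canister_small from where it was at the start of the episode above 0.03 m).
It fails at once if the dropper bottle or the scoop is moved more than 2 cm or tipped (angle between any of dropper_bottle, scoop's own z axis and vertical above 0.35 rad or distance of any of dropper_bottle, scoop from where it was at the start of the episode above 0.02 m).
It also fails if it takes over 102 s, if anything falls off the work surface, if the arm or the gripper's body presses on something with over 40 N, if the wrist force passes 120 N, or if a joint passes its speed limit or range.

## Robot

A 6-joint arm with a two-finger parallel gripper is mounted at the origin on a cart in front of the work surface, level with it; the furniture and walls round the work are solid. World frame = base frame: x ahead of the robot, y to its left, z up, the work surface at z = 0. Lengths are in mm, angles in rad, forces in N, time in s.
With the tool pointing down it reaches from about 300 to 775 mm from the base axis. Payload 14.6 kg.
Tool frame: the origin (TCP) lies midway between the tips of the shut fingers; the grasp point (between the pads) lies 19 mm behind it; z points along the fingers, y is the line along which they close (so a half turn about z gives the same grasp; the last joint's range is limited). The gripper opens to 94 mm and grips with 3 to 60 N. Pads are 16 mm wide; open, the fingers measure 119 mm over their backs; the gripper's body (75 mm by 177 mm) begins 78 mm behind the grasp point.
Start: joints at [-1.226, 0.3, 1.521, -0, 1.321, -0.067], TCP at [220.135, -504.014, 205.446] pointing down, gripper open.
Joint ranges: [-3.03, 3.03], [-0.79, 2.21], [0.23, 2.52], [-1.04, 4.18], [0, 3.07], [-2.55, 2.55]. Speed limits (rad/s): [2.22, 2.22, 2.57, 3.14, 3.14, 3.14].

## Interface

Orientations are given as [roll, pitch, yaw] about the fixed x, y, z axes, in that order (R = Rz(yaw) Ry(pitch) Rx(roll)).
In Python, from cell import * gives the robot as it stands. The module is installed in compiled form; this text tells all that it offers.
- The arm moves only by the tool servo_tool, never from a script. Its argument "motion" is a list of rows, each an object of numbers: "wx", "wy", "wz": the turn, a rotation vector about the tool's x, y, z in units of 2 rad (1.0 is 2 rad); "dx", "dy", "dz": the shift along the tool's x, y, z in units of 10 cm (1.0 is 10 cm); "fingers": the closure, from -1 (fully open) to 1 (shut). In form: [{"wx": .., "wy": .., "wz": .., "dx": .., "dy": .., "dz": .., "fingers": ..}, ...]. A call has 1 to 10 rows; each row is the pose to reach, as a shift and turn from the pose commanded when the call began, along the tool's axes at that moment; what a row does not reach only later rows make up. A row lasts 1/10 s, in which the tool goes at most 50 mm and 8.59 degrees, less where a joint would pass 70% of its speed; a pose out of reach is approached as far as the arm can. A call with a number of a shift or a turn outside -1 to 1 is refused whole. A call with a gripper value outside its range is refused whole. The fingers move at their own pace and stop on an object; "newtons" is the grip in N (left out, the last holds). Time passes only in rows, so rows that repeat a pose let the fingers close. It gives the time, the measured TCP pose, the force, the opening and the grip force at its end, in the units of the state.
- read_state(): the state, without advancing time (a new reading comes with each control period).
- camera(name): name is "side" or "top"; returns a dict with "image" (420x560x3 uint8, red, green, blue), "fx", "fy", "cx", "cy" (pixels), "k1" (the pictures are not rectified: a ray, as slopes to the right and down, at radius r is drawn at 1 + k1 r^2 times it, then the intrinsics apply), "R" (3x3) and "t" (3): a world point X has camera coordinates R X + t. Camera axes: x right, y down, z forward; pixel columns grow to the right and rows downward; lengths in mm; the calibration is good to about 2 mm. A picture is of the moment at which its call begins. There is no depth.
- sign_off(): hands the job in; it is judged then, once.
Trained networks look in a picture, given as the dict that the camera call returned (one of the last four; its "shot" number tells which), for a name from the list of things; names that differ only in an ending like _2 or _b are one class to them, and where a whole thing is asked for, a point or a joint stands for the part that bears it (a point fixed in the world has none). Each returns a list of dicts, best first, with "conf" (0 to 1); they miss things now and then, are a little off and sometimes report something else, mostly with a low value. They report only what shows in the picture. A call takes as long as a camera call. They do not tell look-alikes from the thing itself.
- spot_in(query, picture): "location" ([column, row] in pixels, amid what is visible of it).
- trace(query, picture): "pixels" (420x560 bool, what is visible of it) and "location" ([column, row] in pixels, amid what is visible of it).
The state is a dict: "clock": time; "joints": joint angles; "qd": joint speeds; "effort": joint torques, N m; "eef_pos": TCP position; "eef_rot": TCP orientation; "wrist_force": force on the tool from outside, world axes, zero at the start; "moment": the same for the moment, N m; "finger_gap": finger opening in mm; "finger_force": force on a finger pad.
Only numpy, scipy, OpenCV 4.12 (cv2) and the standard library are available. Lean on these libraries where they do the work, as an engineer would, in place of code of your own. Each camera call takes 0.05 s, during which the arm holds its last target. There are 200 camera calls.

## Working session

There is one attempt and no reset: what is moved stays moved. The work goes in short steps, Python scripts to look and compute and a tool call to move; the robot and the scene stay as the last step left them, time stands still between calls to the robot, and variables do not carry over. Pictures are saved under pics/ and viewed, at most 14 in all, crops included, and the job is handed in when it is done.

Besides the shell and the picture viewer there is one more tool, called after ">>>" as name(argument=value, ...), one argument or row to a line, values as JSON. servo_tool: Moves the arm, as the interface text tells. Its arguments: {"type":"object","properties":{"motion":{"type":"array","items":{"type":"object","properties":{"wx":{"type":"number"},"wy":{"type":"number"},"wz":{"type":"number"},"dx":{"type":"number"},"dy":{"type":"number"},"dz":{"type":"number"},"fingers":{"type":"number"}}}},"newtons":{"type":"number"}},"required":["motion"]}

```bash
mkdir -p pics; cat > h.py <<'E'
from cell import *
import numpy as np, cv2
def snap(n,f=None):
    c=camera(n)
    if f: cv2.imwrite('pics/'+f,c['image'][:,:,::-1])
    return c
def ray(c,p):
    x=np.array([(p[0]-c['cx'])/c['fx'],(p[1]-c['cy'])/c['fy']]); s=x.copy()
    for _ in range(20): s=x/(1+c['k1']*(s@s))
    R=np.array(c['R']);t=np.array(c['t'])
    return -R.T@t, R.T@np.array([s[0],s[1],1])
def atz(c,p,z):
    o,d=ray(c,p); return o+d*(z-o[2])/d[2]
def proj(c,X):
    X=np.atleast_2d(X)@np.array(c['R']).T+np.array(c['t']); s=X[:,:2]/X[:,2:]
    s=s*(1+c['k1']*(s**2).sum(1,keepdims=True))
    return s*[c['fx'],c['fy']]+[c['cx'],c['cy']]
E
python3 - <<'E'
from h import *
N=['lid_oblong','lid_square','lid_round','lid_small','canister_oblong','canister_square','canister_round','canister_small','dropper_bottle','scoop']
for v in ['top','side']:
    c=snap(v,v+'0.png'); print(v,'cam',np.round(ray(c,(280,210))[0]),c['fx'])
    for n in N:
        print(n,[(np.round(d['location']).tolist(),round(d['conf'],2)) for d in spot_in(n,c)])
print(read_state()['eef_rot'])
E
```

```text
top cam [ 287.  102. 1184.] 417.7153795147181
lid_oblong [([120.0, 236.0], 0.94), ([301.0, 244.0], 0.93), ([427.0, 187.0], 0.78), ([367.0, 242.0], 0.61)]
lid_square [([298.0, 239.0], 0.6), ([227.0, 188.0], 0.42)]
lid_round [([305.0, 233.0], 0.43)]
lid_small [([300.0, 224.0], 0.56)]
canister_oblong [([227.0, 185.0], 0.67)]
canister_square [([422.0, 228.0], 0.86)]
canister_round [([174.0, 228.0], 0.86)]
canister_small [([359.0, 188.0], 0.73), ([300.0, 167.0], 0.23)]
dropper_bottle [([301.0, 168.0], 0.48)]
scoop [([240.0, 248.0], 0.58)]
side cam [  480. -1031.   667.] 476.7311228712407
lid_oblong [([244.0, 291.0], 0.9), ([252.0, 171.0], 0.66), ([261.0, 245.0], 0.65), ([326.0, 343.0], 0.59)]
lid_square [([262.0, 237.0], 0.52)]
lid_round [([261.0, 225.0], 0.59)]
lid_small [([258.0, 213.0], 0.52)]
canister_oblong [([300.0, 203.0], 0.74)]
canister_square [([263.0, 321.0], 0.69)]
canister_round [([264.0, 183.0], 0.83)]
canister_small [([314.0, 276.0], 0.71)]
dropper_bottle [([331.0, 238.0], 0.96)]
scoop [([240.0, 211.0], 0.82)]
[3.14157585e+00 9.10753297e-06 4.11834381e-01]
```

View pics/top0.png

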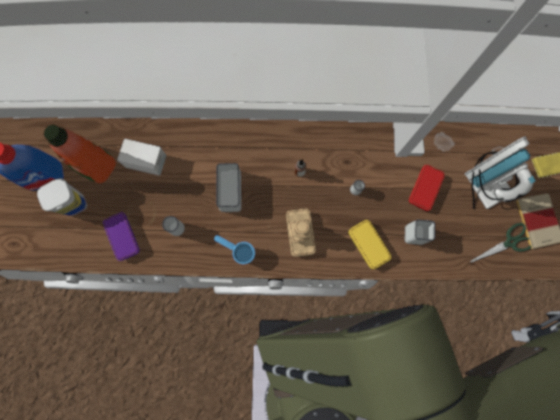

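View pics/side0.png

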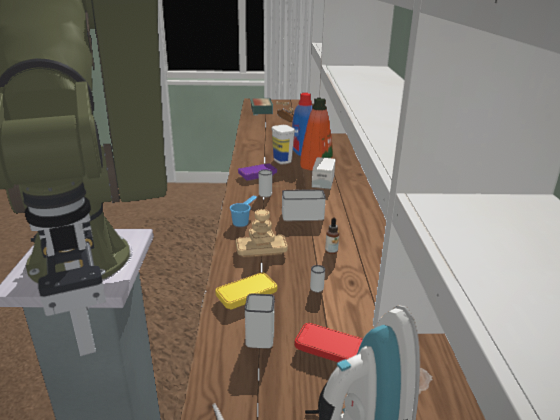

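Top view: the stack is at (300,232), with the oblong lid at the bottom. The look-alike boards are purple (120,236), yellow (370,243) and red (427,187). The wooden one is at (301,244). The canisters are oblong (228,187), square (420,232), round (174,227) and small (358,187). The bottle is at (301,168) and the scoop at (240,250). Next I'll fit object models to the masks in both views.

```bash
cat > fit.py <<'E'
from h import *
from scipy.optimize import minimize
S=4
def ring(kind,a,b,z):
    if kind=='b': P=np.array([[a,b],[-a,b],[-a,-b],[a,-b]])/2.
    else: u=np.linspace(0,2*np.pi,32,False); P=np.c_[np.cos(u),np.sin(u)]*a/2
    return np.c_[P,np.full(len(P),z)]
def lid(k,a,b):
    return [np.r_[ring(k,a,b,13),ring(k,a,b,29)],np.r_[ring(k,a-20,b-20,13),ring(k,a-26,b-26,0)]]
def can(k,a,b,h): return [np.r_[ring(k,a,b,0),ring(k,a,b,h)]]
M={'lid_oblong':lid('b',130,68),'lid_square':lid('b',60,60),'lid_round':lid('r',50,50),'lid_small':lid('r',38,38),
'canister_oblong':can('b',124,62,72),'canister_square':can('b',54,54,92),'canister_round':can('r',44,44,80),'canister_small':can('r',32,32,56)}
def render(c,n,x,y,th,z0):
    m=np.zeros((420*S,560*S),np.uint8); C,s=np.cos(th),np.sin(th)
    for P in M[n]:
        W=np.c_[P[:,0]*C-P[:,1]*s+x,P[:,0]*s+P[:,1]*C+y,P[:,2]+z0]
        q=((proj(c,W)+.5)*S).astype(np.float32)
        cv2.fillConvexPoly(m,cv2.convexHull(np.round(q*16).astype(np.int32)),1,shift=4)
    return m
def up(m): return cv2.resize(m.astype(np.uint8),None,fx=S,fy=S,interpolation=cv2.INTER_NEAREST)
def fit(n,views,z0,x0,occ=[],yaw=True):
    # views: list of (cam,mask); occ: list of (name,x,y,th,z) on top
    data=[]
    for c,m in views:
        o=np.zeros((420*S,560*S),np.uint8)
        for q in occ: o|=render(c,*q)
        data.append((c,up(m)&(1-o),o))
    def cost(p):
        k=0
        for c,m,o in data:
            r=render(c,n,p[0],p[1],p[2] if yaw else 0,z0)&(1-o)
            k+=1-(r&m).sum()/max(1,(r|m).sum())
        return k
    best=None
    for th in ([x0[2]] if not yaw or x0[2] is not None else np.arange(-1.4,1.6,.35)):
        th=0 if th is None else th
        s=np.array([[0,0,0],[12,0,0],[0,12,0],[0,0,.2]])+[x0[0],x0[1],th]
        r=minimize(cost,s[0],method='Nelder-Mead',options=dict(initial_simplex=s,xatol=.05,fatol=1e-4,maxiter=150))
        if best is None or r.fun<best.fun: best=r
    return best.x,best.fun
E
cat > m0.py <<'E'
from fit import *
ct,cs=snap('top'),snap('side')
def pick(n,c,near):
    d=[e for e in trace(n,c) if np.hypot(*(np.array(e['location'])-near))<22]
    return d[0]['pixels'] if d else None
Z={'lid_small':(87,(300,224),(260,214)),'lid_round':(58,(302,230),(261,225)),'lid_square':(29,(300,237),(262,236)),'lid_oblong':(0,(301,240),(261,246)),
'canister_oblong':(0,(228,187),(302,206)),'canister_square':(0,(420,232),(262,321)),'canister_round':(0,(174,227),(264,183)),'canister_small':(0,(358,187),(316,278))}
occ=[]
over={v:c['image'][:,:,::-1].copy() for v,c in (('t',ct),('s',cs))}
for n,(z,pt,ps) in Z.items():
    V=[(c,pick(n,c,p)) for c,p in ((ct,pt),(cs,ps))]; ok=[m is not None for _,m in V]; V=[v for v in V if v[1] is not None]
    x0=atz(ct,pt,z+20)[:2]
    r,f=fit(n,V,z,[x0[0],x0[1],None],occ if n[0]=='l' else [],yaw=n.split('_')[1] in('oblong','square'))
    each=[fit(n,[v],z,r,occ if n[0]=='l' else [],yaw=False if n.split('_')[1] in('round','small') else True) for v in V]
    print(n,ok,np.round(r,2),round(f,3),'each',[(np.round(e[0][:2],1),round(e[1],3)) for e in each])
    if n[0]=='l': occ.append((n,*r,z))
    for v,c in (('t',ct),('s',cs)):
        cc,_=cv2.findContours(render(c,n,r[0],r[1],r[2],z),cv2.RETR_EXTERNAL,cv2.CHAIN_APPROX_NONE)
        for k in cc: 
            for q in k[:,0]//S: over[v][min(q[1],419),min(q[0],559)]=(0,255,0)
for n,pt,ps,h in (('dropper_bottle',(301,168),(331,238),60),('scoop',(242,253),(240,215),51)):
    print(n,np.round(atz(ct,pt,h)),np.round(atz(cs,ps,h)))
cv2.imwrite('pics/t1.png',cv2.resize(over['t'][150:280,150:450],None,fx=2.6,fy=2.6,interpolation=0))
cv2.imwrite('pics/s1.png',cv2.resize(over['s'][160:360,200:360],None,fx=3,fy=3,interpolation=0))
E
time python3 m0.py
```

```text
lid_small [True, True] [4.6404e+02 3.9490e+01 1.8000e-01] 0.183 each [(array([463.7,  38.9]), np.float64(0.075)), (array([463.7,  41. ]), np.float64(0.088))]
lid_round [True, True] [ 4.6229e+02  3.7880e+01 -1.1000e-01] 0.694 each [(array([463.6,  37.9]), np.float64(0.587)), (array([462.3,  37.3]), np.float64(0.096))]
lid_square [True, True] [4.6181e+02 4.0160e+01 1.6000e-01] 0.557 each [(array([462.1,  37.9]), np.float64(0.443)), (array([461.3,  41.6]), np.float64(0.106))]
lid_oblong [True, True] [4.6145e+02 3.7480e+01 1.6000e-01] 0.269 each [(array([461.4,  37.5]), np.float64(0.189)), (array([461.1,  37.6]), np.float64(0.078))]
canister_oblong [True, True] [5.8287e+02 2.4366e+02 5.0000e-02] 0.091 each [(array([583. , 243.7]), np.float64(0.038)), (array([581.8, 246.4]), np.float64(0.042))]
canister_square [True, True] [ 4.6349e+02 -2.9211e+02 -2.0000e-02] 0.118 each [(array([ 463.5, -292.7]), np.float64(0.069)), (array([ 463.5, -292.1]), np.float64(0.046))]
canister_round [True, True] [4.6935e+02 3.9412e+02 6.0000e-02] 0.216 each [(array([469.3, 394.1]), np.float64(0.104)), (array([469.4, 394.2]), np.float64(0.111))]
canister_small [True, True] [ 5.9351e+02 -1.2251e+02 -2.0000e-02] 0.445 each [(array([ 593.5, -122.5]), np.float64(0.328)), (array([ 593.9, -119.6]), np.float64(0.114))]
dropper_bottle [636.  39.  60.] [638.   4.  60.]
scoop [396. 196.  51.] [402. 143.  51.]
real	1m25.457s
user	0m42.598s
sys	0m38.351s
```

View pics/t1.png

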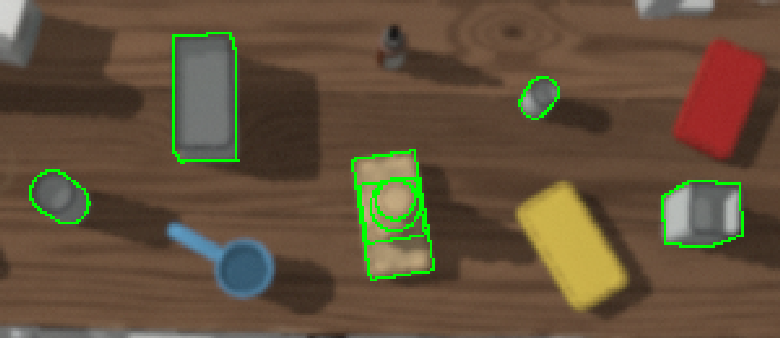

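View pics/s1.png

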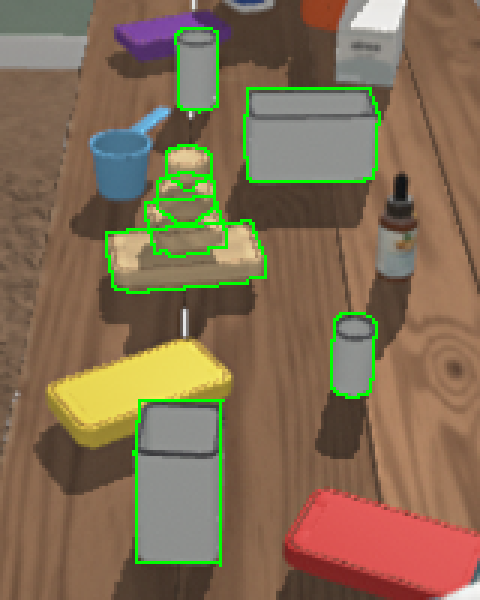

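The overlays agree with the picture: wooden stack chosen (side (261,235)), and the purple, yellow and red boards rejected. The small canister's top mask was poor, so I'll re-check it and the shelf edge, then plan the approach.

```bash
cat > plan.py <<'E'
from h import *
def plan(wps,cur=None):
    # wps: (x,y,z,yaw) ; splits into calls, prints tool units
    if cur is None:
        s=read_state(); p=np.array(s['eef_pos']); yw=s['eef_rot'][2]; print('t',round(s['clock'],2),'at',np.round(p,1),'rot',np.round(s['eef_rot'],3),'gap',round(s['finger_gap'],1))
    else: p=np.array(cur[:3],float); yw=cur[3]
    for w in wps:
        q=np.array(w[:3],float); D=q-p; c,s_=np.cos(yw),np.sin(yw)
        d=np.array([c*D[0]+s_*D[1],s_*D[0]-c*D[1],-D[2]])/100
        n=int(np.ceil(np.abs(d).max()/1.0)) or 1
        print('->',w,'calls',n,'each',np.round(d/n,3),'wz first-only',round((yw-w[3])/2,3),'rows>=',int(np.ceil(np.linalg.norm(d/n)*2)))
        p=q; yw=w[3]
E
python3 - <<'E'
from plan import *
from fit import *
ct,cs=snap('top'),snap('side')
for z in (200,300,400,500): print('shelf',z,np.round(atz(ct,(280,118),z)[0]),[np.round(atz(cs,p,z)[:2]) for p in ((340,110),(410,250))])
for n,p in (('canister_small',(358,187)),):
    for e in trace(n,ct):
        if np.hypot(*(np.array(e['location'])-p))<22:
            m=e['pixels']; ys,xs=np.nonzero(m); print(m.sum(),xs.min(),xs.max(),ys.min(),ys.max(),(render(ct,n,593.9,-120,0,0)[::S,::S]).sum())
            print([(np.round(q,1),round(f,3)) for q,f in [fit(n,[(ct,m)],0,(593.9,-120,0),yaw=False)]])
plan([(464,39,205,.16),(464,39,95,.16)])
E
```

```text
shelf 200 724.0 [array([744., 701.]), array([ 745., -279.])]
shelf 300 680.0 [array([687., 330.]), array([ 689., -440.])]
shelf 400 635.0 [array([631., -41.]), array([ 632., -601.])]
shelf 500 591.0 [array([ 574., -412.]), array([ 575., -762.])]
158 351 363 179 194 167
[(array([ 5.933e+02, -1.237e+02,  1.000e-01]), np.float64(0.101))]
t 2.15 at [ 220.1 -504.   205.5] rot [3.142 0.    0.412] gap 93.9
-> (464, 39, 205, 0.16) calls 5 each [ 0.882 -0.8    0.001] wz first-only 0.126 rows>= 3
-> (464, 39, 95, 0.16) calls 2 each [0.   0.   0.55] wz first-only 0.0 rows>= 2
```

>>> servo_tool(
  motion=[
    {"dx": 0.3,"dy": -0.27},
    {"dx": 0.6,"dy": -0.54},
    {"dx": 0.882,"dy": -0.8},
    {"dx": 0.882,"dy": -0.8},
  ],
)

```text
schema error: expected keys wx, wy, wz, dx, dy, dz, fingers
```

>>> servo_tool(
  motion=[
    {"wx": 0,"wy": 0,"wz": 0,"dx": 0.3,"dy": -0.27,"dz": 0,"fingers": -1},
    {"wx": 0,"wy": 0,"wz": 0,"dx": 0.6,"dy": -0.54,"dz": 0,"fingers": -1},
    {"wx": 0,"wy": 0,"wz": 0,"dx": 0.88,"dy": -0.8,"dz": 0,"fingers": -1},
    {"wx": 0,"wy": 0,"wz": 0,"dx": 0.88,"dy": -0.8,"dz": 0,"fingers": -1},
  ],
  newtons=15,
)

```text
clock: 2.55
eef_pos: [270.0, -392.7, 205.8]
eef_rot: [3.141, -0.0, 0.415]
wrist_force: [-0.2, -0.8, 0.2]
finger_gap: 94.0
finger_force: 0.0
```

>>> servo_tool(
  motion=[
    {"wx": 0,"wy": 0,"wz": 0,"dx": 0.3,"dy": -0.27,"dz": 0,"fingers": -1},
    {"wx": 0,"wy": 0,"wz": 0,"dx": 0.6,"dy": -0.54,"dz": 0,"fingers": -1},
    {"wx": 0,"wy": 0,"wz": 0,"dx": 0.88,"dy": -0.8,"dz": 0,"fingers": -1},
  ],
)

```text
clock: 2.85
eef_pos: [317.7, -286.1, 205.5]
eef_rot: [3.141, -0.0, 0.411]
wrist_force: [1.2, 0.6, 0.5]
finger_gap: 94.3
finger_force: 0.0
```

>>> servo_tool(
  motion=[
    {"wx": 0,"wy": 0,"wz": 0,"dx": 0.3,"dy": -0.27,"dz": 0,"fingers": -1},
    {"wx": 0,"wy": 0,"wz": 0,"dx": 0.6,"dy": -0.54,"dz": 0,"fingers": -1},
    {"wx": 0,"wy": 0,"wz": 0,"dx": 0.88,"dy": -0.8,"dz": 0,"fingers": -1},
  ],
)

```text
clock: 3.15
eef_pos: [366.5, -177.3, 205.7]
eef_rot: [3.141, -0.0, 0.411]
wrist_force: [1.1, -0.1, -0.9]
finger_gap: 93.7
finger_force: 0.0
```

>>> servo_tool(
  motion=[
    {"wx": 0,"wy": 0,"wz": 0,"dx": 0.3,"dy": -0.27,"dz": 0,"fingers": -1},
    {"wx": 0,"wy": 0,"wz": 0,"dx": 0.6,"dy": -0.54,"dz": 0,"fingers": -1},
    {"wx": 0,"wy": 0,"wz": 0,"dx": 0.88,"dy": -0.8,"dz": 0,"fingers": -1},
  ],
)

```text
clock: 3.45
eef_pos: [415.4, -68.7, 205.7]
eef_rot: [3.141, -0.0, 0.412]
wrist_force: [-0.1, -1.8, 0.6]
finger_gap: 94.2
finger_force: 0.0
```

>>> servo_tool(
  motion=[
    {"wx": 0,"wy": 0,"wz": 0.04,"dx": 0.3,"dy": -0.27,"dz": 0,"fingers": -1},
    {"wx": 0,"wy": 0,"wz": 0.09,"dx": 0.6,"dy": -0.54,"dz": 0,"fingers": -1},
    {"wx": 0,"wy": 0,"wz": 0.126,"dx": 0.88,"dy": -0.8,"dz": 0,"fingers": -1},
    {"wx": 0,"wy": 0,"wz": 0.126,"dx": 0.88,"dy": -0.8,"dz": 0,"fingers": -1},
    {"wx": 0,"wy": 0,"wz": 0.126,"dx": 0.88,"dy": -0.8,"dz": 0,"fingers": -1},
  ],
)

```text
clock: 3.95
eef_pos: [463.4, 38.7, 205.2]
eef_rot: [3.141, 0.001, 0.162]
wrist_force: [0.2, -0.4, 1.0]
finger_gap: 94.1
finger_force: 0.0
```

```bash
python3 -c "
from plan import *
plan([(464,39,205,.16),(464,39,95,.16),(464,39,170,.16),(593.5,-121.5,170,.16),(593.5,-121.5,60,.16)])"
```

```text
t 3.95 at [463.4  38.7 205.2] rot [3.141e+00 1.000e-03 1.620e-01] gap 94.1
-> (464, 39, 205, 0.16) calls 1 each [ 0.006 -0.002  0.002] wz first-only 0.001 rows>= 1
-> (464, 39, 95, 0.16) calls 2 each [0.   0.   0.55] wz first-only 0.0 rows>= 2
-> (464, 39, 170, 0.16) calls 1 each [ 0.    0.   -0.75] wz first-only 0.0 rows>= 2
-> (593.5, -121.5, 170, 0.16) calls 2 each [ 0.511  0.895 -0.   ] wz first-only 0.0 rows>= 3
-> (593.5, -121.5, 60, 0.16) calls 2 each [0.   0.   0.55] wz first-only 0.0 rows>= 2
```

>>> servo_tool(
  motion=[
    {"wx": 0,"wy": 0,"wz": 0,"dx": 0,"dy": 0,"dz": 0.3,"fingers": -0.5},
    {"wx": 0,"wy": 0,"wz": 0,"dx": 0,"dy": 0,"dz": 0.6,"fingers": -0.3},
    {"wx": 0,"wy": 0,"wz": 0,"dx": 0,"dy": 0,"dz": 0.9,"fingers": -0.1},
    {"wx": 0,"wy": 0,"wz": 0,"dx": 0,"dy": 0,"dz": 1.0,"fingers": 0},
    {"wx": 0,"wy": 0,"wz": 0,"dx": 0,"dy": 0,"dz": 1.0,"fingers": 0},
  ],
  newtons=10,
)

```text
clock: 4.45
eef_pos: [462.8, 37.8, 104.9]
eef_rot: [-3.141, 0.002, 0.159]
wrist_force: [0.2, 0.1, 1.0]
finger_gap: 57.5
finger_force: 0.0
```

>>> servo_tool(
  motion=[
    {"wx": 0,"wy": 0,"wz": 0,"dx": 0,"dy": 0,"dz": 0.1,"fingers": 0},
    {"wx": 0,"wy": 0,"wz": 0,"dx": 0,"dy": 0,"dz": 0.1,"fingers": 0.1},
    {"wx": 0,"wy": 0,"wz": 0,"dx": 0,"dy": 0,"dz": 0.1,"fingers": 0.15},
    {"wx": 0,"wy": 0,"wz": 0,"dx": 0,"dy": 0,"dz": 0.1,"fingers": 0.2},
    {"wx": 0,"wy": 0,"wz": 0,"dx": 0,"dy": 0,"dz": 0.1,"fingers": 0.25},
    {"wx": 0,"wy": 0,"wz": 0,"dx": 0,"dy": 0,"dz": 0.1,"fingers": 0.5},
    {"wx": 0,"wy": 0,"wz": 0,"dx": 0,"dy": 0,"dz": 0.1,"fingers": 0.5},
  ],
)

```text
clock: 5.15
eef_pos: [463.6, 38.7, 95.9]
eef_rot: [3.142, -0.001, 0.16]
wrist_force: [-0.3, 0.6, 4.9]
finger_gap: 36.8
finger_force: 10.0
```

>>> servo_tool(
  motion=[
    {"wx": 0,"wy": 0,"wz": 0,"dx": 0,"dy": 0,"dz": -0.03,"fingers": 0.5},
    {"wx": 0,"wy": 0,"wz": 0,"dx": 0,"dy": 0,"dz": -0.1,"fingers": 0.5},
    {"wx": 0,"wy": 0,"wz": 0,"dx": 0,"dy": 0,"dz": -0.3,"fingers": 0.5},
    {"wx": 0,"wy": 0,"wz": 0,"dx": 0,"dy": 0,"dz": -0.55,"fingers": 0.5},
    {"wx": 0,"wy": 0,"wz": 0,"dx": 0,"dy": 0,"dz": -0.75,"fingers": 0.5},
    {"wx": 0,"wy": 0,"wz": 0,"dx": 0,"dy": 0,"dz": -0.75,"fingers": 0.5},
  ],
)

```text
clock: 5.75
eef_pos: [464.3, 38.7, 173.1]
eef_rot: [3.141, -0.004, 0.16]
wrist_force: [0.4, 0.6, 0.2]
finger_gap: 37.4
finger_force: 10.0
```

```bash
python3 -c "
from plan import *
c=snap('side'); d=snap('top')
cv2.imwrite('pics/a1.png',np.hstack([cv2.resize(c['image'][130:330,180:340],None,fx=3,fy=3)[:,:,::-1],cv2.resize(d['image'][170:290,240:340],None,fx=3,fy=3)[:,:,::-1].repeat(1,0) if 0 else cv2.resize(d['image'][170:290,260:320],(300,600))[:,:,::-1]]))
plan([])"
```

```text
t 5.85 at [463.1  38.6 170.3] rot [ 3.142 -0.     0.16 ] gap 37.2
```

View pics/a1.png

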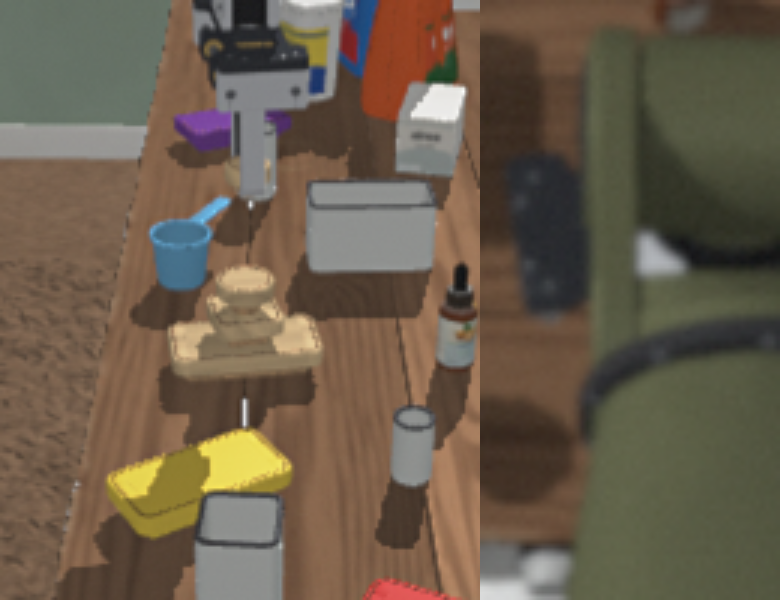

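>>> servo_tool(
  motion=[
    {"wx": 0,"wy": 0,"wz": 0,"dx": 0.17,"dy": 0.3,"dz": 0.0,"fingers": 0.5},
    {"wx": 0,"wy": 0,"wz": 0,"dx": 0.34,"dy": 0.6,"dz": 0.1,"fingers": 0.5},
    {"wx": 0,"wy": 0,"wz": 0,"dx": 0.511,"dy": 0.895,"dz": 0.2,"fingers": 0.5},
  ],
)

```text
clock: 6.15
eef_pos: [528.2, -42.5, 149.1]
eef_rot: [-3.141, 0.001, 0.16]
wrist_force: [0.4, -0.2, 0.1]
finger_gap: 37.4
finger_force: 10.0
```

>>> servo_tool(
  motion=[
    {"wx": 0,"wy": 0,"wz": 0,"dx": 0.17,"dy": 0.3,"dz": 0.0,"fingers": 0.5},
    {"wx": 0,"wy": 0,"wz": 0,"dx": 0.34,"dy": 0.6,"dz": 0.1,"fingers": 0.5},
    {"wx": 0,"wy": 0,"wz": 0,"dx": 0.45,"dy": 0.8,"dz": 0.2,"fingers": 0.5},
    {"wx": 0,"wy": 0,"wz": 0,"dx": 0.511,"dy": 0.895,"dz": 0.2,"fingers": 0.5},
  ],
)

```text
clock: 6.55
eef_pos: [592.1, -123.0, 127.4]
eef_rot: [-3.14, 0.004, 0.158]
wrist_force: [-0.7, -0.3, -0.4]
finger_gap: 37.7
finger_force: 10.0
```

>>> servo_tool(
  motion=[
    {"wx": 0,"wy": 0,"wz": 0,"dx": 0,"dy": 0,"dz": 0.2,"fingers": 0.5},
    {"wx": 0,"wy": 0,"wz": 0,"dx": 0,"dy": 0,"dz": 0.45,"fingers": 0.5},
    {"wx": 0,"wy": 0,"wz": 0,"dx": 0,"dy": 0,"dz": 0.55,"fingers": 0.5},
    {"wx": 0,"wy": 0,"wz": 0,"dx": 0,"dy": 0,"dz": 0.55,"fingers": 0.5},
  ],
)

```text
clock: 6.95
eef_pos: [591.8, -121.2, 74.2]
eef_rot: [-3.14, 0.003, 0.16]
wrist_force: [0.4, -0.2, -0.2]
finger_gap: 37.4
finger_force: 10.0
```

```bash
python3 -c "
from fit import *
from plan import *
plan([])
c=snap('side'); im=cv2.resize(c['image'][200:320,250:390],None,fx=5,fy=5)[:,:,::-1].copy()
for n,z in (('lid_small',69),('canister_small',0)):
    for e in trace(n,c)[:2]: print(n,e['location'],e['conf'],e['pixels'].sum())
cc,_=cv2.findContours(render(c,'canister_small',593.5,-121.5,0,0),0,1)
cv2.polylines(im,[((k/S-[250,200])*5).astype(int) for k in cc],True,(0,255,0))
cv2.imwrite('pics/a2.png',im)"
```

```text
t 6.95 at [ 591.8 -121.2   74.2] rot [-3.14e+00  3.00e-03  1.60e-01] gap 37.4
canister_small [316.9, 276.1] 0.63 344
```

View pics/a2.png

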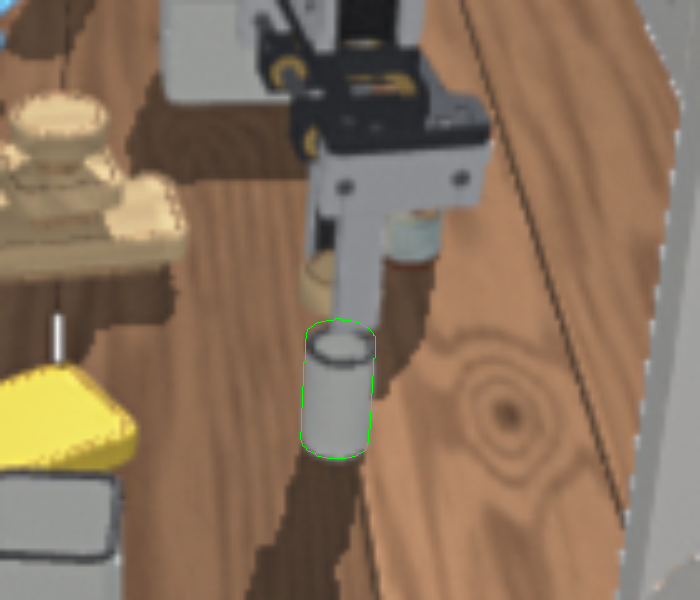

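The lid is held just above the small canister: flange left edge at crop x≈302, finger 335–383, canister rim centred about (341,347). I'll compare these numerically.

```bash
python3 -c "
from fit import *
c=snap('side')
f=lambda m:(np.ptp(np.nonzero(m)[1]),np.nonzero(m)[1].min()/S-250,np.nonzero(m)[1].max()/S-250)
m=render(c,'lid_small',591.8,-121.2,.16,65); print([v*5 for v in f(m)[1:]])
# finger near face bounds
y=-121.2-19-12
print(((proj(c,[[591.8+s*8+np.sin(.16)*31,y,85] for s in(-1,1)])+.5)-[250,200])*5)
print(((proj(c,[[593.5+q*cs,-121.5+q*sn,56] for q in (19*.85,) for cs,sn in ((1,0),(-1,0),(0,1),(0,-1))])+.5)-[250,200])*5)
"
```

```text
[np.float64(297.5), np.float64(383.75)]
[[339.4903052  322.60881337]
 [375.670822   322.64242102]]
[[375.76418022 338.54203399]
 [305.40850093 338.49012015]
 [337.4851209  318.96778545]
 [343.81078077 358.58812972]]
```

>>> servo_tool(
  motion=[
    {"wx": 0,"wy": 0,"wz": 0,"dx": 0.01,"dy": 0,"dz": 0.05,"fingers": 0.5},
    {"wx": 0,"wy": 0,"wz": 0,"dx": 0.01,"dy": 0,"dz": 0.1,"fingers": 0.5},
    {"wx": 0,"wy": 0,"wz": 0,"dx": 0.01,"dy": 0,"dz": 0.14,"fingers": 0.5},
    {"wx": 0,"wy": 0,"wz": 0,"dx": 0.01,"dy": 0,"dz": 0.17,"fingers": 0.5},
    {"wx": 0,"wy": 0,"wz": 0,"dx": 0.01,"dy": 0,"dz": 0.19,"fingers": 0.5},
    {"wx": 0,"wy": 0,"wz": 0,"dx": 0.01,"dy": 0,"dz": 0.2,"fingers": 0.5},
    {"wx": 0,"wy": 0,"wz": 0,"dx": 0.01,"dy": 0,"dz": 0.2,"fingers": 0.5},
  ],
)

```text
clock: 7.85
eef_pos: [593.6, -121.6, 55.3]
eef_rot: [-3.142, 0.0, 0.16]
wrist_force: [0.2, -0.1, -1.1]
finger_gap: 37.6
finger_force: 10.0
```

>>> servo_tool(
  motion=[
    {"wx": 0,"wy": 0,"wz": 0,"dx": 0,"dy": 0,"dz": 0.01,"fingers": 0.5},
    {"wx": 0,"wy": 0,"wz": 0,"dx": 0,"dy": 0,"dz": 0.02,"fingers": 0.5},
    {"wx": 0,"wy": 0,"wz": 0,"dx": 0,"dy": 0,"dz": 0.02,"fingers": 0.5},
  ],
)

```text
clock: 8.15
eef_pos: [593.6, -121.7, 53.4]
eef_rot: [3.142, 0.0, 0.16]
wrist_force: [-0.2, -0.9, -0.4]
finger_gap: 37.2
finger_force: 10.0
```

>>> servo_tool(
  motion=[
    {"wx": 0,"wy": 0,"wz": 0,"dx": 0,"dy": 0,"dz": 0.01,"fingers": 0.5},
    {"wx": 0,"wy": 0,"wz": 0,"dx": 0,"dy": 0,"dz": 0.01,"fingers": 0.5},
    {"wx": 0,"wy": 0,"wz": 0,"dx": 0,"dy": 0,"dz": 0.01,"fingers": 0.5},
  ],
)

```text
clock: 8.45
eef_pos: [593.6, -121.6, 52.4]
eef_rot: [-3.142, 0.0, 0.16]
wrist_force: [-0.6, -0.1, -1.3]
finger_gap: 38.1
finger_force: 10.0
```

>>> servo_tool(
  motion=[
    {"wx": 0,"wy": 0,"wz": 0,"dx": 0,"dy": 0,"dz": 0.01,"fingers": 0.5},
    {"wx": 0,"wy": 0,"wz": 0,"dx": 0,"dy": 0,"dz": 0.01,"fingers": 0.5},
    {"wx": 0,"wy": 0,"wz": 0,"dx": 0,"dy": 0,"dz": 0.01,"fingers": 0.5},
  ],
)

```text
clock: 8.75
eef_pos: [593.9, -121.7, 52.0]
eef_rot: [3.141, -0.001, 0.16]
wrist_force: [-0.4, -1.8, 6.2]
finger_gap: 37.5
finger_force: 10.0
```

```bash
python3 -c "
from plan import *
c=snap('side'); im=cv2.resize(c['image'][220:310,270:360],None,fx=6,fy=6)[:,:,::-1]
cv2.imwrite('pics/a3.png',im);plan([])"
```

```text
t 8.8 at [ 593.9 -121.7   52. ] rot [ 3.141e+00 -1.000e-03  1.600e-01] gap 37.7
```

View pics/a3.png

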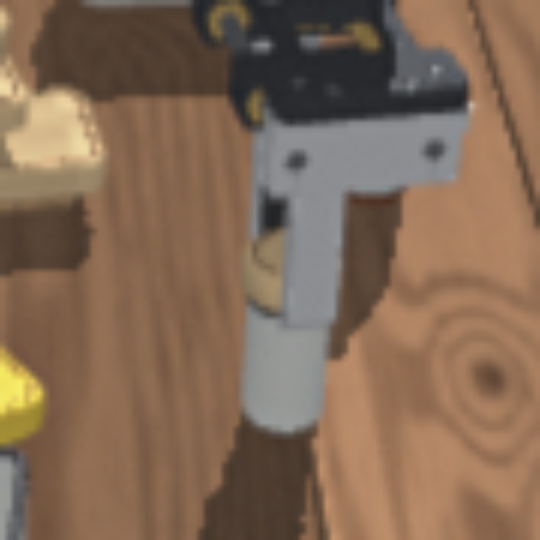

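The small lid is seated: contact came at TCP 52, the expected height, and the picture shows the flange on the rim. I'll release it and go back for the round lid.

>>> servo_tool(
  motion=[
    {"wx": 0,"wy": 0,"wz": 0,"dx": 0,"dy": 0,"dz": -0.01,"fingers": 0.2},
    {"wx": 0,"wy": 0,"wz": 0,"dx": 0,"dy": 0,"dz": -0.01,"fingers": 0.1},
    {"wx": 0,"wy": 0,"wz": 0,"dx": 0,"dy": 0,"dz": -0.01,"fingers": -0.2},
    {"wx": 0,"wy": 0,"wz": 0,"dx": 0,"dy": 0,"dz": -0.01,"fingers": -0.5},
    {"wx": 0,"wy": 0,"wz": 0,"dx": 0,"dy": 0,"dz": -0.2,"fingers": -0.5},
    {"wx": 0,"wy": 0,"wz": 0,"dx": 0,"dy": 0,"dz": -0.5,"fingers": -0.5},
    {"wx": 0,"wy": 0,"wz": 0,"dx": 0,"dy": 0,"dz": -0.78,"fingers": -0.5},
    {"wx": 0,"wy": 0,"wz": 0,"dx": 0,"dy": 0,"dz": -0.78,"fingers": -0.5},
  ],
)

```text
clock: 9.6
eef_pos: [595.2, -122.0, 133.4]
eef_rot: [3.139, -0.006, 0.16]
wrist_force: [-0.4, 0.4, -0.2]
finger_gap: 70.6
finger_force: 0.0
```

```bash
cat > lidm.py <<'E'
from fit import *
import sys
def near(n,c,p,r=22):
    d=[e for e in trace(n,c) if np.hypot(*(np.array(e['location'])-p))<r]
    return d[0]['pixels'] if d else None
def lidfit(n,x,y,th,z,yaw,cams=('side',)):
    for v in cams:
        c=snap(v); p=proj(c,[[x,y,z+18]])[0]; m=near(n,c,p)
        if m is None: print(n,v,'none'); continue
        r,f=fit(n,[(c,m)],z,(x,y,th),yaw=yaw); print(n,v,np.round(r,2),round(f,3))
E
python3 -c "
from lidm import *
from plan import *
plan([(462.3,37.8,130,.16),(462.3,37.8,67,.16)])
lidfit('lid_small',593.6,-121.6,0,43,False)
lidfit('lid_round',462.3,37.8,0,58,False)"
```

```text
t 9.6 at [ 595.2 -122.   133.4] rot [ 3.139 -0.006  0.16 ] gap 70.6
-> (462.3, 37.8, 130, 0.16) calls 2 each [-0.529 -0.895  0.017] wz first-only -0.0 rows>= 3
-> (462.3, 37.8, 67, 0.16) calls 1 each [0.   0.   0.63] wz first-only 0.0 rows>= 2
lid_small side [ 5.9355e+02 -1.2194e+02  5.0000e-02] 0.213
lid_round side [ 4.6172e+02  3.5770e+01 -4.0000e-02] 0.126
```

>>> servo_tool(
  motion=[
    {"wx": 0,"wy": 0,"wz": 0,"dx": -0.17,"dy": -0.3,"dz": 0.0,"fingers": -0.5},
    {"wx": 0,"wy": 0,"wz": 0,"dx": -0.34,"dy": -0.6,"dz": 0,"fingers": -0.5},
    {"wx": 0,"wy": 0,"wz": 0,"dx": -0.522,"dy": -0.892,"dz": 0,"fingers": -0.5},
  ],
)

```text
clock: 10.1
eef_pos: [526.5, -41.0, 128.1]
eef_rot: [-3.141, 0.002, 0.159]
wrist_force: [0.1, 0.0, -0.6]
finger_gap: 70.0
finger_force: 0.0
```

>>> servo_tool(
  motion=[
    {"wx": 0,"wy": 0,"wz": 0,"dx": -0.17,"dy": -0.3,"dz": 0.0,"fingers": -0.5},
    {"wx": 0,"wy": 0,"wz": 0,"dx": -0.34,"dy": -0.6,"dz": 0,"fingers": -0.5},
    {"wx": 0,"wy": 0,"wz": 0,"dx": -0.522,"dy": -0.892,"dz": 0,"fingers": -0.5},
    {"wx": 0,"wy": 0,"wz": 0,"dx": -0.522,"dy": -0.892,"dz": 0,"fingers": -0.5},
    {"wx": 0,"wy": 0,"wz": 0,"dx": -0.522,"dy": -0.892,"dz": 0,"fingers": -0.5},
  ],
)

```text
clock: 10.6
eef_pos: [462.0, 38.1, 129.0]
eef_rot: [-3.142, 0.001, 0.161]
wrist_force: [0.6, -0.5, -0.3]
finger_gap: 70.5
finger_force: 0.0
```

>>> servo_tool(
  motion=[
    {"wx": 0,"wy": 0,"wz": 0,"dx": 0,"dy": 0,"dz": 0.2,"fingers": -0.5},
    {"wx": 0,"wy": 0,"wz": 0,"dx": 0,"dy": 0,"dz": 0.4,"fingers": -0.4},
    {"wx": 0,"wy": 0,"wz": 0,"dx": 0,"dy": 0,"dz": 0.55,"fingers": -0.3},
    {"wx": 0,"wy": 0,"wz": 0,"dx": 0,"dy": 0,"dz": 0.63,"fingers": -0.25},
    {"wx": 0,"wy": 0,"wz": 0,"dx": 0,"dy": 0,"dz": 0.63,"fingers": -0.25},
  ],
)

```text
clock: 11.1
eef_pos: [462.0, 37.3, 65.4]
eef_rot: [-3.141, 0.002, 0.159]
wrist_force: [-0.7, 0.7, 0.4]
finger_gap: 58.7
finger_force: 0.0
```

>>> servo_tool(
  motion=[
    {"wx": 0,"wy": 0,"wz": 0,"dx": 0,"dy": 0,"dz": 0,"fingers": -0.2},
    {"wx": 0,"wy": 0,"wz": 0,"dx": 0,"dy": 0,"dz": 0,"fingers": -0.15},
    {"wx": 0,"wy": 0,"wz": 0,"dx": 0,"dy": 0,"dz": 0,"fingers": -0.1},
    {"wx": 0,"wy": 0,"wz": 0,"dx": 0,"dy": 0,"dz": 0,"fingers": -0.05},
    {"wx": 0,"wy": 0,"wz": 0,"dx": 0,"dy": 0,"dz": 0,"fingers": 0},
    {"wx": 0,"wy": 0,"wz": 0,"dx": 0,"dy": 0,"dz": 0,"fingers": 0.3},
    {"wx": 0,"wy": 0,"wz": 0,"dx": 0,"dy": 0,"dz": 0,"fingers": 0.3},
  ],
)

```text
clock: 11.8
eef_pos: [462.5, 37.8, 66.9]
eef_rot: [3.141, -0.001, 0.16]
wrist_force: [-0.4, -0.7, 5.9]
finger_gap: 49.8
finger_force: 10.0
```

>>> servo_tool(
  motion=[
    {"wx": 0,"wy": 0,"wz": 0,"dx": 0,"dy": 0,"dz": -0.03,"fingers": 0.3},
    {"wx": 0,"wy": 0,"wz": 0,"dx": 0,"dy": 0,"dz": -0.1,"fingers": 0.3},
    {"wx": 0,"wy": 0,"wz": 0,"dx": 0,"dy": 0,"dz": -0.3,"fingers": 0.3},
    {"wx": 0,"wy": 0,"wz": 0,"dx": 0,"dy": 0,"dz": -0.55,"fingers": 0.3},
    {"wx": 0,"wy": 0,"wz": 0,"dx": 0,"dy": 0,"dz": -0.8,"fingers": 0.3},
    {"wx": 0,"wy": 0,"wz": 0,"dx": 0,"dy": 0,"dz": -0.8,"fingers": 0.3},
  ],
)

```text
clock: 12.4
eef_pos: [463.4, 37.9, 149.6]
eef_rot: [3.141, -0.005, 0.16]
wrist_force: [-0.6, -0.2, -0.8]
finger_gap: 49.6
finger_force: 10.0
```

```bash
python3 -c "
from plan import *
plan([(469.4,394,150,.16),(469.4,394,90,.16)])"
```

```text
t 12.4 at [463.4  37.9 149.6] rot [ 3.141 -0.005  0.16 ] gap 49.6
-> (469.4, 394, 150, 0.16) calls 4 each [ 0.156 -0.876 -0.001] wz first-only -0.0 rows>= 2
-> (469.4, 394, 90, 0.16) calls 1 each [0.  0.  0.6] wz first-only 0.0 rows>= 2
```

>>> servo_tool(
  motion=[
    {"wx": 0,"wy": 0,"wz": 0,"dx": 0.05,"dy": -0.25,"dz": 0.0,"fingers": 0.3},
    {"wx": 0,"wy": 0,"wz": 0,"dx": 0.1,"dy": -0.55,"dz": 0,"fingers": 0.3},
    {"wx": 0,"wy": 0,"wz": 0,"dx": 0.159,"dy": -0.876,"dz": 0,"fingers": 0.3},
  ],
)

```text
clock: 12.7
eef_pos: [463.5, 127.6, 145.9]
eef_rot: [3.142, 0.001, 0.159]
wrist_force: [-0.1, 1.0, -0.5]
finger_gap: 49.5
finger_force: 10.0
```

>>> servo_tool(
  motion=[
    {"wx": 0,"wy": 0,"wz": 0,"dx": 0.05,"dy": -0.3,"dz": 0.0,"fingers": 0.3},
    {"wx": 0,"wy": 0,"wz": 0,"dx": 0.1,"dy": -0.6,"dz": 0,"fingers": 0.3},
    {"wx": 0,"wy": 0,"wz": 0,"dx": 0.159,"dy": -0.876,"dz": 0,"fingers": 0.3},
  ],
)

```text
clock: 13.0
eef_pos: [465.1, 217.2, 145.8]
eef_rot: [3.141, 0.001, 0.16]
wrist_force: [1.3, 0.8, 0.6]
finger_gap: 49.9
finger_force: 10.0
```

>>> servo_tool(
  motion=[
    {"wx": 0,"wy": 0,"wz": 0,"dx": 0.05,"dy": -0.3,"dz": 0.0,"fingers": 0.3},
    {"wx": 0,"wy": 0,"wz": 0,"dx": 0.1,"dy": -0.6,"dz": 0,"fingers": 0.3},
    {"wx": 0,"wy": 0,"wz": 0,"dx": 0.159,"dy": -0.876,"dz": 0,"fingers": 0.3},
  ],
)

```text
clock: 13.3
eef_pos: [466.9, 306.2, 145.7]
eef_rot: [3.141, 0.001, 0.16]
wrist_force: [0.2, 0.1, 0.1]
finger_gap: 49.5
finger_force: 10.0
```

>>> servo_tool(
  motion=[
    {"wx": 0,"wy": 0,"wz": 0,"dx": 0.05,"dy": -0.3,"dz": 0.0,"fingers": 0.3},
    {"wx": 0,"wy": 0,"wz": 0,"dx": 0.1,"dy": -0.6,"dz": 0,"fingers": 0.3},
    {"wx": 0,"wy": 0,"wz": 0,"dx": 0.159,"dy": -0.876,"dz": 0,"fingers": 0.3},
    {"wx": 0,"wy": 0,"wz": 0,"dx": 0.159,"dy": -0.876,"dz": 0,"fingers": 0.3},
    {"wx": 0,"wy": 0,"wz": 0,"dx": 0.159,"dy": -0.876,"dz": 0,"fingers": 0.3},
  ],
)

```text
clock: 13.8
eef_pos: [468.7, 393.8, 145.4]
eef_rot: [3.141, 0.001, 0.161]
wrist_force: [0.2, -0.8, -0.6]
finger_gap: 49.4
finger_force: 10.0
```

>>> servo_tool(
  motion=[
    {"wx": 0,"wy": 0,"wz": 0,"dx": 0,"dy": 0,"dz": 0.2,"fingers": 0.3},
    {"wx": 0,"wy": 0,"wz": 0,"dx": 0,"dy": 0,"dz": 0.4,"fingers": 0.3},
    {"wx": 0,"wy": 0,"wz": 0,"dx": 0,"dy": 0,"dz": 0.5,"fingers": 0.3},
    {"wx": 0,"wy": 0,"wz": 0,"dx": 0,"dy": 0,"dz": 0.5,"fingers": 0.3},
    {"wx": 0,"wy": 0,"wz": 0,"dx": 0,"dy": 0,"dz": 0.5,"fingers": 0.3},
  ],
)

```text
clock: 14.3
eef_pos: [469.5, 393.7, 97.2]
eef_rot: [-3.141, -0.001, 0.159]
wrist_force: [1.2, -0.2, 0.5]
finger_gap: 49.7
finger_force: 10.0
```

```bash
python3 -c "
from lidm import *
from plan import *
plan([])
s=read_state()['eef_pos']
lidfit('lid_round',s[0],s[1],0,s[2]-9,False)
lidfit('canister_round',469.4,394.2,0,0,False)"
```

```text
t 14.3 at [469.5 393.7  97.2] rot [-3.141e+00 -1.000e-03  1.590e-01] gap 49.7
lid_round side [4.6705e+02 3.9204e+02 2.4000e-01] 0.623
canister_round side [4.6940e+02 3.9423e+02 2.0000e-02] 0.086
```

Lid and canister are aligned. Seating is expected at TCP ≈ 76, about 20.5 mm further down.

>>> servo_tool(
  motion=[
    {"wx": 0,"wy": 0,"wz": 0,"dx": 0,"dy": 0,"dz": 0.05,"fingers": 0.3},
    {"wx": 0,"wy": 0,"wz": 0,"dx": 0,"dy": 0,"dz": 0.1,"fingers": 0.3},
    {"wx": 0,"wy": 0,"wz": 0,"dx": 0,"dy": 0,"dz": 0.14,"fingers": 0.3},
    {"wx": 0,"wy": 0,"wz": 0,"dx": 0,"dy": 0,"dz": 0.17,"fingers": 0.3},
    {"wx": 0,"wy": 0,"wz": 0,"dx": 0,"dy": 0,"dz": 0.18,"fingers": 0.3},
    {"wx": 0,"wy": 0,"wz": 0,"dx": 0,"dy": 0,"dz": 0.18,"fingers": 0.3},
  ],
)

```text
clock: 15.1
eef_pos: [469.1, 393.9, 78.3]
eef_rot: [3.141, 0.0, 0.16]
wrist_force: [0.0, 1.2, -0.4]
finger_gap: 49.3
finger_force: 10.0
```

>>> servo_tool(
  motion=[
    {"wx": 0,"wy": 0,"wz": 0,"dx": 0,"dy": 0,"dz": 0.01,"fingers": 0.3},
    {"wx": 0,"wy": 0,"wz": 0,"dx": 0,"dy": 0,"dz": 0.015,"fingers": 0.3},
    {"wx": 0,"wy": 0,"wz": 0,"dx": 0,"dy": 0,"dz": 0.015,"fingers": 0.3},
  ],
)

```text
clock: 15.4
eef_pos: [469.2, 393.9, 77.0]
eef_rot: [-3.142, -0.0, 0.16]
wrist_force: [-0.5, -0.0, -0.4]
finger_gap: 49.7
finger_force: 10.0
```

>>> servo_tool(
  motion=[
    {"wx": 0,"wy": 0,"wz": 0,"dx": 0,"dy": 0,"dz": 0.01,"fingers": 0.3},
    {"wx": 0,"wy": 0,"wz": 0,"dx": 0,"dy": 0,"dz": 0.01,"fingers": 0.3},
    {"wx": 0,"wy": 0,"wz": 0,"dx": 0,"dy": 0,"dz": 0.01,"fingers": 0.3},
  ],
)

```text
clock: 15.7
eef_pos: [469.3, 394.0, 76.0]
eef_rot: [-3.141, -0.0, 0.16]
wrist_force: [0.5, -0.2, -0.2]
finger_gap: 49.9
finger_force: 10.0
```

>>> servo_tool(
  motion=[
    {"wx": 0,"wy": 0,"wz": 0,"dx": 0,"dy": 0,"dz": 0.01,"fingers": 0.3},
    {"wx": 0,"wy": 0,"wz": 0,"dx": 0,"dy": 0,"dz": 0.01,"fingers": 0.3},
    {"wx": 0,"wy": 0,"wz": 0,"dx": 0,"dy": 0,"dz": 0.01,"fingers": 0.3},
  ],
)

```text
clock: 16.0
eef_pos: [469.5, 394.1, 75.9]
eef_rot: [-3.141, -0.001, 0.16]
wrist_force: [-0.8, -0.8, 7.0]
finger_gap: 49.9
finger_force: 10.0
```

>>> servo_tool(
  motion=[
    {"wx": 0,"wy": 0,"wz": 0,"dx": 0,"dy": 0,"dz": -0.01,"fingers": -0.08},
    {"wx": 0,"wy": 0,"wz": 0,"dx": 0,"dy": 0,"dz": -0.01,"fingers": -0.15},
    {"wx": 0,"wy": 0,"wz": 0,"dx": 0,"dy": 0,"dz": -0.01,"fingers": -0.4},
    {"wx": 0,"wy": 0,"wz": 0,"dx": 0,"dy": 0,"dz": -0.01,"fingers": -0.8},
    {"wx": 0,"wy": 0,"wz": 0,"dx": 0,"dy": 0,"dz": -0.2,"fingers": -0.8},
    {"wx": 0,"wy": 0,"wz": 0,"dx": 0,"dy": 0,"dz": -0.5,"fingers": -0.8},
    {"wx": 0,"wy": 0,"wz": 0,"dx": 0,"dy": 0,"dz": -0.7,"fingers": -0.8},
    {"wx": 0,"wy": 0,"wz": 0,"dx": 0,"dy": 0,"dz": -0.7,"fingers": -0.8},
  ],
)

```text
clock: 16.8
eef_pos: [470.1, 394.6, 147.8]
eef_rot: [-3.139, -0.004, 0.16]
wrist_force: [-0.9, 0.5, -0.6]
finger_gap: 84.4
finger_force: 0.0
```

```bash
python3 -c "
from lidm import *
from plan import *
lidfit('lid_round',469.4,394.2,0,67,False)
lidfit('lid_square',461.8,39,.16,29,True,('side','top'))
lidfit('lid_oblong',461.5,37.5,.16,0,True,('side',))
plan([(462,39,145,.16),(462,39,38,.16),(462,39,150,.16),(463.5,-292,150,-.02)])"
```

```text
lid_round side [4.7208e+02 3.9722e+02 1.0000e-02] 0.338
lid_square side [4.6182e+02 4.0060e+01 1.4000e-01] 0.142
lid_square top [4.6287e+02 3.8010e+01 2.6000e-01] 0.106
lid_oblong side none
t 17.2 at [469.  393.8 144.1] rot [3.141e+00 1.000e-03 1.600e-01] gap 85.0
-> (462, 39, 145, 0.16) calls 4 each [-0.158  0.873 -0.002] wz first-only -0.0 rows>= 2
-> (462, 39, 38, 0.16) calls 2 each [0.    0.    0.535] wz first-only 0.0 rows>= 2
-> (462, 39, 150, 0.16) calls 2 each [ 0.    0.   -0.56] wz first-only 0.0 rows>= 2
-> (463.5, -292, 150, -0.02) calls 4 each [-0.128  0.818 -0.   ] wz first-only 0.09 rows>= 2
```

>>> servo_tool(
  motion=[
    {"wx": 0,"wy": 0,"wz": 0,"dx": -0.05,"dy": 0.25,"dz": 0.0,"fingers": -0.8},
    {"wx": 0,"wy": 0,"wz": 0,"dx": -0.1,"dy": 0.55,"dz": 0,"fingers": -0.8},
    {"wx": 0,"wy": 0,"wz": 0,"dx": -0.158,"dy": 0.873,"dz": 0,"fingers": -0.8},
  ],
)

```text
clock: 17.5
eef_pos: [467.2, 304.4, 144.5]
eef_rot: [3.141, 0.0, 0.161]
wrist_force: [0.3, 0.5, 0.8]
finger_gap: 84.8
finger_force: 0.0
```

>>> servo_tool(
  motion=[
    {"wx": 0,"wy": 0,"wz": 0,"dx": -0.05,"dy": 0.3,"dz": 0.0,"fingers": -0.8},
    {"wx": 0,"wy": 0,"wz": 0,"dx": -0.1,"dy": 0.6,"dz": 0,"fingers": -0.8},
    {"wx": 0,"wy": 0,"wz": 0,"dx": -0.158,"dy": 0.873,"dz": 0,"fingers": -0.8},
  ],
)

```text
clock: 17.8
eef_pos: [465.6, 215.2, 144.7]
eef_rot: [3.141, 0.0, 0.16]
wrist_force: [1.2, -0.2, 0.5]
finger_gap: 84.6
finger_force: 0.0
```

>>> servo_tool(
  motion=[
    {"wx": 0,"wy": 0,"wz": 0,"dx": -0.05,"dy": 0.3,"dz": 0.0,"fingers": -0.8},
    {"wx": 0,"wy": 0,"wz": 0,"dx": -0.1,"dy": 0.6,"dz": 0,"fingers": -0.8},
    {"wx": 0,"wy": 0,"wz": 0,"dx": -0.158,"dy": 0.873,"dz": 0,"fingers": -0.8},
  ],
)

```text
clock: 18.1
eef_pos: [463.9, 126.5, 144.8]
eef_rot: [3.142, 0.0, 0.16]
wrist_force: [0.1, -0.3, 0.4]
finger_gap: 84.2
finger_force: 0.0
```

>>> servo_tool(
  motion=[
    {"wx": 0,"wy": 0,"wz": 0,"dx": -0.05,"dy": 0.3,"dz": 0.0,"fingers": -0.8},
    {"wx": 0,"wy": 0,"wz": 0,"dx": -0.1,"dy": 0.6,"dz": 0,"fingers": -0.8},
    {"wx": 0,"wy": 0,"wz": 0,"dx": -0.158,"dy": 0.873,"dz": 0,"fingers": -0.8},
    {"wx": 0,"wy": 0,"wz": 0,"dx": -0.158,"dy": 0.873,"dz": 0,"fingers": -0.8},
    {"wx": 0,"wy": 0,"wz": 0,"dx": -0.158,"dy": 0.873,"dz": 0,"fingers": -0.8},
  ],
)

```text
clock: 18.6
eef_pos: [462.4, 39.0, 144.8]
eef_rot: [-3.141, 0.0, 0.159]
wrist_force: [-0.1, -0.4, 0.4]
finger_gap: 84.8
finger_force: 0.0
```

>>> servo_tool(
  motion=[
    {"wx": 0,"wy": 0,"wz": 0,"dx": 0,"dy": 0,"dz": 0.25,"fingers": -0.8},
    {"wx": 0,"wy": 0,"wz": 0,"dx": 0,"dy": 0,"dz": 0.55,"fingers": -0.8},
    {"wx": 0,"wy": 0,"wz": 0,"dx": 0,"dy": 0,"dz": 0.8,"fingers": -0.7},
    {"wx": 0,"wy": 0,"wz": 0,"dx": 0,"dy": 0,"dz": 0.95,"fingers": -0.6},
    {"wx": 0,"wy": 0,"wz": 0,"dx": 0,"dy": 0,"dz": 0.95,"fingers": -0.5},
  ],
)

```text
clock: 19.1
eef_pos: [461.3, 40.1, 48.2]
eef_rot: [-3.141, 0.004, 0.161]
wrist_force: [0.6, 0.4, 0.9]
finger_gap: 71.5
finger_force: 0.0
```

```bash
python3 -c "
from plan import *
c=snap('side'); im=np.hstack([cv2.resize(c['image'][195:265,215:305],(480,373))[:,:,::-1],cv2.resize(c['image'][150:220,240:290],(266,373))[:,:,::-1]])
cv2.imwrite('pics/a4.png',im);plan([])"
```

```text
t 19.15 at [462.   39.9  49.5] rot [-3.141e+00  2.000e-03  1.610e-01] gap 70.5
```

View pics/a4.png

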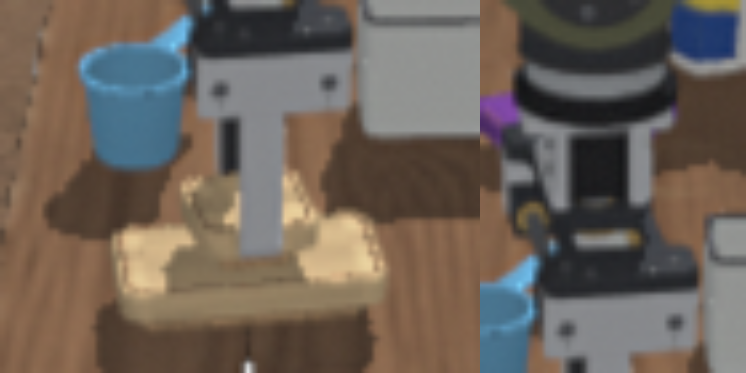

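The fingers straddle the square lid (left panel, finger tip at (260,250)). The round canister is hidden in this view. I'll lower, grip and lift.

>>> servo_tool(
  motion=[
    {"wx": 0,"wy": 0,"wz": 0,"dx": 0,"dy": 0,"dz": 0.06,"fingers": -0.5},
    {"wx": 0,"wy": 0,"wz": 0,"dx": 0,"dy": 0,"dz": 0.11,"fingers": -0.45},
    {"wx": 0,"wy": 0,"wz": 0,"dx": 0,"dy": 0,"dz": 0.11,"fingers": -0.4},
    {"wx": 0,"wy": 0,"wz": 0,"dx": 0,"dy": 0,"dz": 0.11,"fingers": -0.35},
    {"wx": 0,"wy": 0,"wz": 0,"dx": 0,"dy": 0,"dz": 0.11,"fingers": -0.3},
    {"wx": 0,"wy": 0,"wz": 0,"dx": 0,"dy": 0,"dz": 0.11,"fingers": -0.25},
    {"wx": 0,"wy": 0,"wz": 0,"dx": 0,"dy": 0,"dz": 0.11,"fingers": 0.1},
    {"wx": 0,"wy": 0,"wz": 0,"dx": 0,"dy": 0,"dz": 0.11,"fingers": 0.1},
  ],
)

```text
clock: 19.95
eef_pos: [462.5, 39.1, 39.2]
eef_rot: [3.141, -0.0, 0.16]
wrist_force: [-0.7, -1.0, 4.4]
finger_gap: 60.9
finger_force: 9.8
```

>>> servo_tool(
  motion=[
    {"wx": 0,"wy": 0,"wz": 0,"dx": 0,"dy": 0,"dz": -0.03,"fingers": 0.1},
    {"wx": 0,"wy": 0,"wz": 0,"dx": 0,"dy": 0,"dz": -0.1,"fingers": 0.1},
    {"wx": 0,"wy": 0,"wz": 0,"dx": 0,"dy": 0,"dz": -0.3,"fingers": 0.1},
    {"wx": 0,"wy": 0,"wz": 0,"dx": 0,"dy": 0,"dz": -0.6,"fingers": 0.1},
    {"wx": 0,"wy": 0,"wz": 0,"dx": 0,"dy": 0,"dz": -1.0,"fingers": 0.1},
    {"wx": 0,"wy": 0,"wz": 0,"dx": 0,"dy": 0,"dz": -1.0,"fingers": 0.1},
    {"wx": 0,"wy": 0,"wz": 0,"dx": 0,"dy": 0,"dz": -1.0,"fingers": 0.1},
  ],
)

```text
clock: 20.65
eef_pos: [462.5, 39.1, 139.6]
eef_rot: [3.141, -0.002, 0.16]
wrist_force: [0.1, -0.3, -1.4]
finger_gap: 61.2
finger_force: 9.8
```

```bash
python3 -c "
from lidm import *
from plan import *
plan([(463.5,-292.1,138,.16)])
lidfit('canister_square',463.5,-292.1,-.02,0,True,('side','top'))
lidfit('lid_oblong',461.5,37.5,.16,0,True,('side',))"
```

```text
t 20.65 at [462.5  39.1 139.6] rot [ 3.141e+00 -2.000e-03  1.600e-01] gap 61.2
-> (463.5, -292.1, 138, 0.16) calls 4 each [-0.129  0.818  0.004] wz first-only -0.0 rows>= 2
canister_square side [ 4.6272e+02 -2.9250e+02 -6.0000e-02] 0.039
canister_square top [ 4.6390e+02 -2.9367e+02 -1.0000e-02] 0.1
lid_oblong side [4.6073e+02 3.8120e+01 1.5000e-01] 0.066
```

>>> servo_tool(
  motion=[
    {"wx": 0,"wy": 0,"wz": 0,"dx": -0.04,"dy": 0.25,"dz": 0.0,"fingers": 0.1},
    {"wx": 0,"wy": 0,"wz": 0,"dx": -0.08,"dy": 0.55,"dz": 0,"fingers": 0.1},
    {"wx": 0,"wy": 0,"wz": 0,"dx": -0.13,"dy": 0.819,"dz": 0,"fingers": 0.1},
  ],
)

```text
clock: 21.25
eef_pos: [462.4, -44.8, 138.5]
eef_rot: [-3.141, 0.001, 0.16]
wrist_force: [-0.6, -0.1, -1.2]
finger_gap: 60.9
finger_force: 9.8
```

>>> servo_tool(
  motion=[
    {"wx": 0,"wy": 0,"wz": 0,"dx": -0.04,"dy": 0.27,"dz": 0.0,"fingers": 0.1},
    {"wx": 0,"wy": 0,"wz": 0,"dx": -0.08,"dy": 0.55,"dz": 0,"fingers": 0.1},
    {"wx": 0,"wy": 0,"wz": 0,"dx": -0.13,"dy": 0.819,"dz": 0,"fingers": 0.1},
  ],
)

```text
clock: 21.55
eef_pos: [462.5, -127.9, 138.5]
eef_rot: [-3.141, 0.001, 0.16]
wrist_force: [0.0, 0.2, -0.6]
finger_gap: 61.1
finger_force: 9.8
```

>>> servo_tool(
  motion=[
    {"wx": 0,"wy": 0,"wz": 0,"dx": -0.04,"dy": 0.27,"dz": 0.0,"fingers": 0.1},
    {"wx": 0,"wy": 0,"wz": 0,"dx": -0.08,"dy": 0.55,"dz": 0,"fingers": 0.1},
    {"wx": 0,"wy": 0,"wz": 0,"dx": -0.13,"dy": 0.819,"dz": 0,"fingers": 0.1},
  ],
)

```text
clock: 21.85
eef_pos: [462.7, -210.8, 138.4]
eef_rot: [-3.141, 0.001, 0.16]
wrist_force: [0.6, 0.9, -1.2]
finger_gap: 61.2
finger_force: 9.8
```

>>> servo_tool(
  motion=[
    {"wx": 0,"wy": 0,"wz": 0.03,"dx": -0.04,"dy": 0.27,"dz": 0.0,"fingers": 0.1},
    {"wx": 0,"wy": 0,"wz": 0.06,"dx": -0.08,"dy": 0.55,"dz": 0,"fingers": 0.1},
    {"wx": 0,"wy": 0,"wz": 0.09,"dx": -0.13,"dy": 0.819,"dz": 0,"fingers": 0.1},
    {"wx": 0,"wy": 0,"wz": 0.12,"dx": -0.13,"dy": 0.819,"dz": 0,"fingers": 0.1},
    {"wx": 0,"wy": 0,"wz": 0.12,"dx": -0.13,"dy": 0.819,"dz": 0,"fingers": 0.1},
  ],
)

```text
clock: 22.35
eef_pos: [462.8, -293.0, 138.1]
eef_rot: [-3.141, 0.001, -0.082]
wrist_force: [-0.4, 0.5, -0.3]
finger_gap: 61.2
finger_force: 9.8
```

>>> servo_tool(
  motion=[
    {"wx": 0,"wy": 0,"wz": 0,"dx": 0,"dy": 0,"dz": 0.15,"fingers": 0.1},
    {"wx": 0,"wy": 0,"wz": 0,"dx": 0,"dy": 0,"dz": 0.27,"fingers": 0.1},
    {"wx": 0,"wy": 0,"wz": 0,"dx": 0,"dy": 0,"dz": 0.27,"fingers": 0.1},
    {"wx": 0,"wy": 0,"wz": 0,"dx": 0,"dy": 0,"dz": 0.27,"fingers": 0.1},
  ],
)

```text
clock: 22.75
eef_pos: [463.2, -292.3, 111.9]
eef_rot: [-3.141, 0.0, -0.079]
wrist_force: [0.3, 0.4, -0.4]
finger_gap: 61.2
finger_force: 9.8
```

```bash
python3 -c "
from fit import *
from plan import *
plan([])
s=read_state(); p=s['eef_pos']
c=snap('side'); im=cv2.resize(c['image'][220:355,190:340],None,fx=4.4,fy=4.4)[:,:,::-1].copy()
for n,a in (('canister_square',(463.3,-292.7,-.035,0)),('lid_square',(p[0],p[1],s['eef_rot'][2]+.05,p[2]-10))):
  cc,_=cv2.findContours(render(c,n,*a),0,1)
  cv2.polylines(im,[((k/S-[190,220])*4.4).astype(int) for k in cc],True,(0,255,0))
cv2.imwrite('pics/a5.png',im)"
```

```text
t 22.75 at [ 463.2 -292.3  111.9] rot [-3.141  0.    -0.079] gap 61.2
```

View pics/a5.png

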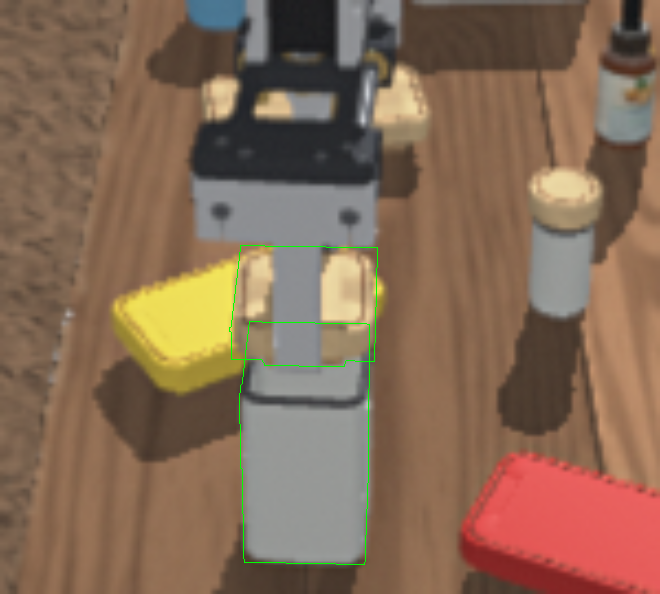

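The small lid sits well on its canister (566,200). The square lid hovers centred over the square canister. Lowering.

>>> servo_tool(
  motion=[
    {"wx": 0,"wy": 0,"wz": 0,"dx": 0,"dy": 0,"dz": 0.05,"fingers": 0.1},
    {"wx": 0,"wy": 0,"wz": 0,"dx": 0,"dy": 0,"dz": 0.1,"fingers": 0.1},
    {"wx": 0,"wy": 0,"wz": 0,"dx": 0,"dy": 0,"dz": 0.14,"fingers": 0.1},
    {"wx": 0,"wy": 0,"wz": 0,"dx": 0,"dy": 0,"dz": 0.17,"fingers": 0.1},
    {"wx": 0,"wy": 0,"wz": 0,"dx": 0,"dy": 0,"dz": 0.19,"fingers": 0.1},
    {"wx": 0,"wy": 0,"wz": 0,"dx": 0,"dy": 0,"dz": 0.2,"fingers": 0.1},
    {"wx": 0,"wy": 0,"wz": 0,"dx": 0,"dy": 0,"dz": 0.2,"fingers": 0.1},
  ],
)

```text
clock: 23.5
eef_pos: [463.2, -292.6, 91.9]
eef_rot: [-3.142, 0.0, -0.08]
wrist_force: [0.0, -0.3, -0.7]
finger_gap: 60.9
finger_force: 9.8
```

>>> servo_tool(
  motion=[
    {"wx": 0,"wy": 0,"wz": 0,"dx": 0,"dy": 0,"dz": 0.01,"fingers": 0.1},
    {"wx": 0,"wy": 0,"wz": 0,"dx": 0,"dy": 0,"dz": 0.02,"fingers": 0.1},
    {"wx": 0,"wy": 0,"wz": 0,"dx": 0,"dy": 0,"dz": 0.02,"fingers": 0.1},
  ],
)

```text
clock: 23.8
eef_pos: [463.1, -292.6, 89.9]
eef_rot: [-3.142, 0.0, -0.08]
wrist_force: [0.0, -0.2, -0.4]
finger_gap: 61.0
finger_force: 9.8
```

>>> servo_tool(
  motion=[
    {"wx": 0,"wy": 0,"wz": 0,"dx": 0,"dy": 0,"dz": 0.01,"fingers": 0.1},
    {"wx": 0,"wy": 0,"wz": 0,"dx": 0,"dy": 0,"dz": 0.01,"fingers": 0.1},
    {"wx": 0,"wy": 0,"wz": 0,"dx": 0,"dy": 0,"dz": 0.01,"fingers": 0.1},
  ],
)

```text
clock: 24.1
eef_pos: [463.2, -292.6, 89.0]
eef_rot: [3.142, -0.0, -0.08]
wrist_force: [-0.0, 0.6, -1.6]
finger_gap: 61.0
finger_force: 9.8
```

>>> servo_tool(
  motion=[
    {"wx": 0,"wy": 0,"wz": 0,"dx": 0,"dy": 0,"dz": 0.01,"fingers": 0.1},
    {"wx": 0,"wy": 0,"wz": 0,"dx": 0,"dy": 0,"dz": 0.01,"fingers": 0.1},
    {"wx": 0,"wy": 0,"wz": 0,"dx": 0,"dy": 0,"dz": 0.01,"fingers": 0.1},
  ],
)

```text
clock: 24.4
eef_pos: [463.3, -292.7, 88.2]
eef_rot: [3.141, -0.0, -0.08]
wrist_force: [-0.2, -0.5, 4.3]
finger_gap: 61.2
finger_force: 9.8
```

>>> servo_tool(
  motion=[
    {"wx": 0,"wy": 0,"wz": 0,"dx": 0,"dy": 0,"dz": -0.005,"fingers": -0.33},
    {"wx": 0,"wy": 0,"wz": 0,"dx": 0,"dy": 0,"dz": -0.005,"fingers": -0.4},
    {"wx": 0,"wy": 0,"wz": 0,"dx": 0,"dy": 0,"dz": -0.005,"fingers": -0.6},
    {"wx": 0,"wy": 0,"wz": 0,"dx": 0,"dy": 0,"dz": -0.005,"fingers": -1},
    {"wx": 0,"wy": 0,"wz": 0,"dx": 0,"dy": 0,"dz": -0.2,"fingers": -1},
    {"wx": 0,"wy": 0,"wz": 0,"dx": 0,"dy": 0,"dz": -0.45,"fingers": -1},
    {"wx": 0,"wy": 0,"wz": 0,"dx": 0,"dy": 0,"dz": -0.62,"fingers": -1},
    {"wx": 0,"wy": 0,"wz": 0,"dx": 0,"dy": 0,"dz": -0.62,"fingers": -1},
    {"wx": 0,"wy": 0,"wz": 0,"dx": 0,"dy": 0,"dz": -0.62,"fingers": -1},
  ],
)

```text
clock: 25.3
eef_pos: [463.0, -292.5, 149.3]
eef_rot: [-3.141, 0.0, -0.08]
wrist_force: [-0.2, 0.2, -0.8]
finger_gap: 94.2
finger_force: 0.0
```

```bash
python3 -c "
from lidm import *
from plan import *
plan([(461,38,130,.155),(461,38,30,.155),(461,38,9,.155)])
lidfit('lid_square',463.3,-292.7,-.03,79,True)
lidfit('lid_oblong',461.5,37.5,.16,0,True,('side','top'))
lidfit('lid_round',469.3,394,0,67,False,('side','top'))"
```

```text
t 25.3 at [ 463.  -292.5  149.3] rot [-3.141  0.    -0.08 ] gap 94.2
-> (461, 38, 130, 0.155) calls 4 each [-0.071 -0.823  0.048] wz first-only -0.118 rows>= 2
-> (461, 38, 30, 0.155) calls 1 each [0. 0. 1.] wz first-only 0.0 rows>= 2
-> (461, 38, 9, 0.155) calls 1 each [0.   0.   0.21] wz first-only 0.0 rows>= 1
lid_square side [ 462.14 -292.32    0.  ] 0.214
lid_oblong side [4.6534e+02 3.8200e+01 1.3000e-01] 0.812
lid_oblong top [4.6149e+02 3.7160e+01 1.5000e-01] 0.051
lid_round side none
lid_round top [4.6861e+02 3.9387e+02 9.0000e-02] 0.125
```

>>> servo_tool(
  motion=[
    {"wx": 0,"wy": 0,"wz": 0,"dx": -0.02,"dy": -0.25,"dz": 0.0,"fingers": -1},
    {"wx": 0,"wy": 0,"wz": 0,"dx": -0.05,"dy": -0.55,"dz": 0,"fingers": -1},
    {"wx": 0,"wy": 0,"wz": 0,"dx": -0.071,"dy": -0.823,"dz": 0,"fingers": -1},
  ],
)

```text
clock: 26.1
eef_pos: [462.4, -208.9, 149.8]
eef_rot: [-3.141, 0.0, -0.081]
wrist_force: [0.7, -0.6, -0.1]
finger_gap: 93.9
finger_force: 0.0
```

>>> servo_tool(
  motion=[
    {"wx": 0,"wy": 0,"wz": 0,"dx": -0.02,"dy": -0.27,"dz": 0.0,"fingers": -1},
    {"wx": 0,"wy": 0,"wz": 0,"dx": -0.05,"dy": -0.55,"dz": 0,"fingers": -1},
    {"wx": 0,"wy": 0,"wz": 0,"dx": -0.071,"dy": -0.823,"dz": 0,"fingers": -1},
  ],
)

```text
clock: 26.4
eef_pos: [462.0, -126.3, 150.0]
eef_rot: [3.142, -0.0, -0.08]
wrist_force: [0.6, 0.2, 0.2]
finger_gap: 93.4
finger_force: 0.0
```

>>> servo_tool(
  motion=[
    {"wx": 0,"wy": 0,"wz": 0,"dx": -0.02,"dy": -0.27,"dz": 0.0,"fingers": -1},
    {"wx": 0,"wy": 0,"wz": 0,"dx": -0.05,"dy": -0.55,"dz": 0,"fingers": -1},
    {"wx": 0,"wy": 0,"wz": 0,"dx": -0.071,"dy": -0.823,"dz": 0.1,"fingers": -1},
  ],
)

```text
clock: 26.7
eef_pos: [462.1, -43.7, 140.8]
eef_rot: [3.141, -0.002, -0.08]
wrist_force: [-0.4, 0.1, 0.2]
finger_gap: 94.0
finger_force: 0.0
```

>>> servo_tool(
  motion=[
    {"wx": 0,"wy": 0,"wz": -0.03,"dx": -0.02,"dy": -0.27,"dz": 0.0,"fingers": -1},
    {"wx": 0,"wy": 0,"wz": -0.06,"dx": -0.05,"dy": -0.55,"dz": 0,"fingers": -1},
    {"wx": 0,"wy": 0,"wz": -0.09,"dx": -0.071,"dy": -0.823,"dz": 0.1,"fingers": -1},
    {"wx": 0,"wy": 0,"wz": -0.117,"dx": -0.071,"dy": -0.823,"dz": 0.1,"fingers": -1},
    {"wx": 0,"wy": 0,"wz": -0.117,"dx": -0.071,"dy": -0.823,"dz": 0.1,"fingers": -1},
  ],
)

```text
clock: 27.2
eef_pos: [461.1, 38.4, 129.8]
eef_rot: [-3.142, 0.0, 0.156]
wrist_force: [0.0, 0.8, 0.5]
finger_gap: 94.1
finger_force: 0.0
```

>>> servo_tool(
  motion=[
    {"wx": 0,"wy": 0,"wz": 0,"dx": 0,"dy": 0,"dz": 0.25,"fingers": -1},
    {"wx": 0,"wy": 0,"wz": 0,"dx": 0,"dy": 0,"dz": 0.55,"fingers": -1},
    {"wx": 0,"wy": 0,"wz": 0,"dx": 0,"dy": 0,"dz": 0.75,"fingers": -1},
    {"wx": 0,"wy": 0,"wz": 0,"dx": 0,"dy": 0,"dz": 0.85,"fingers": -1},
    {"wx": 0,"wy": 0,"wz": 0,"dx": 0,"dy": 0,"dz": 0.85,"fingers": -1},
    {"wx": 0,"wy": 0,"wz": 0,"dx": 0,"dy": 0,"dz": 0.85,"fingers": -1},
  ],
)

```text
clock: 27.8
eef_pos: [461.7, 37.6, 45.8]
eef_rot: [3.141, -0.001, 0.153]
wrist_force: [0.2, 0.9, 0.1]
finger_gap: 93.8
finger_force: 0.0
```

```bash
python3 -c "
from plan import *
plan([(461.2,37.6,9,.15)])
c=snap('side'); im=np.hstack([cv2.resize(c['image'][195:275,215:305],(480,427))[:,:,::-1],cv2.resize(c['image'][260:350,230:300],(320,427))[:,:,::-1]])
cv2.imwrite('pics/a6.png',im)"
```

```text
t 27.8 at [461.7  37.6  45.8] rot [ 3.141e+00 -1.000e-03  1.530e-01] gap 93.8
-> (461.2, 37.6, 9, 0.15) calls 1 each [-0.005 -0.001  0.368] wz first-only 0.001 rows>= 1
```

View pics/a6.png

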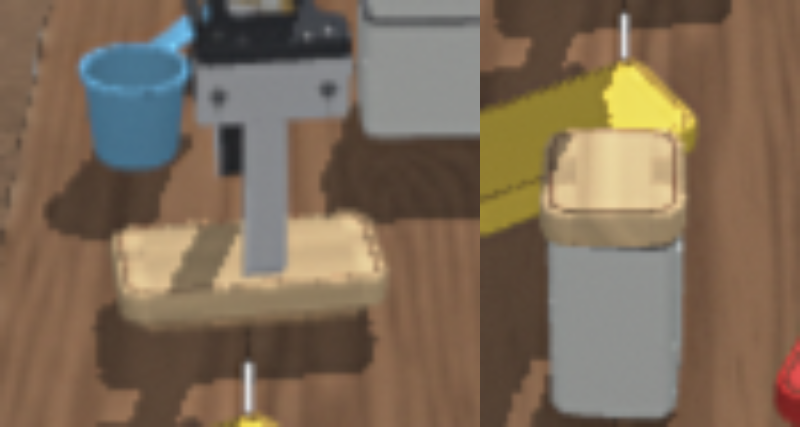

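The square lid is seated flat (right panel, (613,185)). The gripper is centred over the oblong lid (left, (250,270)). I'll lower, grip and lift.

>>> servo_tool(
  motion=[
    {"wx": 0,"wy": 0,"wz": 0,"dx": 0,"dy": 0,"dz": 0.12,"fingers": -1},
    {"wx": 0,"wy": 0,"wz": 0,"dx": 0,"dy": 0,"dz": 0.25,"fingers": -0.9},
    {"wx": 0,"wy": 0,"wz": 0,"dx": 0,"dy": 0,"dz": 0.34,"fingers": -0.8},
    {"wx": 0,"wy": 0,"wz": 0,"dx": 0,"dy": 0,"dz": 0.36,"fingers": -0.65},
    {"wx": 0,"wy": 0,"wz": 0,"dx": 0,"dy": 0,"dz": 0.36,"fingers": -0.55},
    {"wx": 0,"wy": 0,"wz": 0,"dx": 0,"dy": 0,"dz": 0.36,"fingers": -0.45},
    {"wx": 0,"wy": 0,"wz": 0,"dx": 0,"dy": 0,"dz": 0.36,"fingers": -0.4},
    {"wx": 0,"wy": 0,"wz": 0,"dx": 0,"dy": 0,"dz": 0.36,"fingers": 0},
    {"wx": 0,"wy": 0,"wz": 0,"dx": 0,"dy": 0,"dz": 0.36,"fingers": 0},
  ],
  newtons=20,
)

```text
clock: 28.75
eef_pos: [461.5, 37.8, 9.3]
eef_rot: [3.141, -0.001, 0.154]
wrist_force: [-1.6, -0.0, 4.9]
finger_gap: 68.0
finger_force: 20.0
```

>>> servo_tool(
  motion=[
    {"wx": 0,"wy": 0,"wz": 0,"dx": 0,"dy": 0,"dz": -0.03,"fingers": 0},
    {"wx": 0,"wy": 0,"wz": 0,"dx": 0,"dy": 0,"dz": -0.1,"fingers": 0},
    {"wx": 0,"wy": 0,"wz": 0,"dx": 0,"dy": 0,"dz": -0.3,"fingers": 0},
    {"wx": 0,"wy": 0,"wz": 0,"dx": 0,"dy": 0,"dz": -0.6,"fingers": 0},
    {"wx": 0,"wy": 0,"wz": 0,"dx": 0,"dy": 0,"dz": -1.0,"fingers": 0},
    {"wx": 0,"wy": 0,"wz": 0,"dx": 0,"dy": 0,"dz": -1.0,"fingers": 0},
    {"wx": 0,"wy": 0,"wz": 0,"dx": 0,"dy": 0,"dz": -1.0,"fingers": 0},
  ],
)

```text
clock: 29.45
eef_pos: [461.3, 37.9, 109.5]
eef_rot: [3.141, -0.001, 0.154]
wrist_force: [-0.1, -0.1, -0.3]
finger_gap: 67.4
finger_force: 20.0
```

```bash
python3 -c "
from lidm import *
from plan import *
plan([(582.5,244.5,109,.15)])
s=read_state()['eef_pos']
lidfit('lid_oblong',s[0],s[1],.15,s[2]-9,True)
lidfit('canister_oblong',583,244,.05,0,True,('side','top'))"
```

```text
t 29.45 at [461.3  37.9 109.5] rot [ 3.141e+00 -1.000e-03  1.540e-01] gap 67.4
-> (582.5, 244.5, 109, 0.15) calls 2 each [ 0.757 -0.928  0.002] wz first-only 0.002 rows>= 3
lid_oblong side [4.6048e+02 3.8030e+01 9.0000e-02] 0.251
canister_oblong side [ 5.8241e+02  2.4358e+02 -2.0000e-02] 0.095
canister_oblong top [5.8495e+02 2.4375e+02 5.0000e-02] 0.056
```

>>> servo_tool(
  motion=[
    {"wx": 0,"wy": 0,"wz": 0,"dx": 0.22,"dy": -0.27,"dz": 0.0,"fingers": 0},
    {"wx": 0,"wy": 0,"wz": 0,"dx": 0.5,"dy": -0.6,"dz": 0,"fingers": 0},
    {"wx": 0,"wy": 0,"wz": 0,"dx": 0.759,"dy": -0.924,"dz": 0,"fingers": 0},
    {"wx": 0,"wy": 0,"wz": 0,"dx": 0.759,"dy": -0.924,"dz": 0,"fingers": 0},
  ],
)

```text
clock: 30.15
eef_pos: [523.2, 144.0, 108.1]
eef_rot: [-3.141, 0.0, 0.157]
wrist_force: [0.6, 0.7, -1.1]
finger_gap: 67.9
finger_force: 20.0
```

>>> servo_tool(
  motion=[
    {"wx": 0,"wy": 0,"wz": 0.02,"dx": 0.22,"dy": -0.27,"dz": 0.0,"fingers": 0},
    {"wx": 0,"wy": 0,"wz": 0.04,"dx": 0.45,"dy": -0.55,"dz": 0,"fingers": 0},
    {"wx": 0,"wy": 0,"wz": 0.057,"dx": 0.65,"dy": -0.8,"dz": 0,"fingers": 0},
    {"wx": 0,"wy": 0,"wz": 0.057,"dx": 0.759,"dy": -0.924,"dz": 0,"fingers": 0},
    {"wx": 0,"wy": 0,"wz": 0.057,"dx": 0.759,"dy": -0.924,"dz": 0,"fingers": 0},
    {"wx": 0,"wy": 0,"wz": 0.057,"dx": 0.759,"dy": -0.924,"dz": 0.1,"fingers": 0},
    {"wx": 0,"wy": 0,"wz": 0.057,"dx": 0.759,"dy": -0.924,"dz": 0.15,"fingers": 0},
    {"wx": 0,"wy": 0,"wz": 0.057,"dx": 0.759,"dy": -0.924,"dz": 0.15,"fingers": 0},
  ],
)

```text
clock: 30.95
eef_pos: [582.2, 242.7, 92.7]
eef_rot: [3.141, 0.002, 0.039]
wrist_force: [0.5, 1.5, -0.6]
finger_gap: 67.9
finger_force: 20.0
```

```bash
python3 -c "
from fit import *
from plan import *
plan([])
s=read_state(); p=s['eef_pos']
out=[]
for v,(r0,r1,c0,c1) in (('side',(140,240,255,355)),('top',(140,240,190,290))):
  c=snap(v); im=cv2.resize(c['image'][r0:r1,c0:c1],None,fx=4,fy=4)[:,:,::-1].copy()
  for n,a in (('canister_oblong',(583,243.8,.04,0)),('lid_oblong',(p[0],p[1],s['eef_rot'][2],p[2]-9))):
    cc,_=cv2.findContours(render(c,n,*a),0,1)
    cv2.polylines(im,[((k/S-[c0,r0])*4).astype(int) for k in cc],True,(0,255,0))
  out.append(im)
cv2.imwrite('pics/a7.png',np.hstack(out))"
```

```text
t 30.95 at [582.2 242.7  92.7] rot [3.141e+00 2.000e-03 3.900e-02] gap 67.9
```

View pics/a7.png

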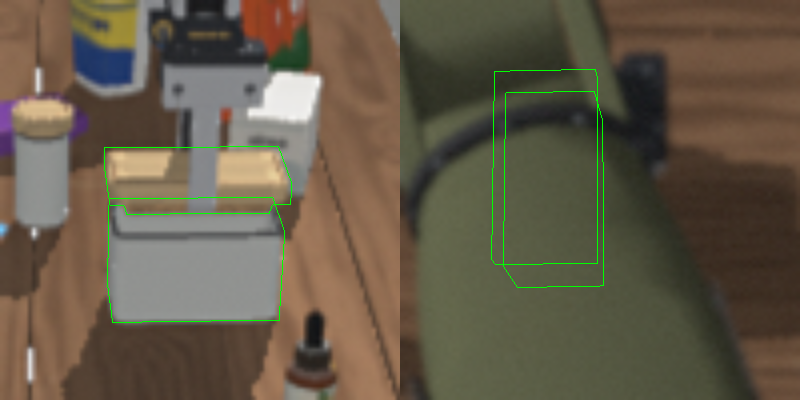

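The oblong lid sits over its canister, and the outlines match within about 1 px. The round lid on its canister (42,120) looks level. Lowering.

>>> servo_tool(
  motion=[
    {"wx": 0,"wy": 0,"wz": 0,"dx": 0,"dy": 0,"dz": 0.05,"fingers": 0},
    {"wx": 0,"wy": 0,"wz": 0,"dx": 0,"dy": 0,"dz": 0.1,"fingers": 0},
    {"wx": 0,"wy": 0,"wz": 0,"dx": 0,"dy": 0,"dz": 0.14,"fingers": 0},
    {"wx": 0,"wy": 0,"wz": 0,"dx": 0,"dy": 0,"dz": 0.18,"fingers": 0},
    {"wx": 0,"wy": 0,"wz": 0,"dx": 0,"dy": 0,"dz": 0.21,"fingers": 0},
    {"wx": 0,"wy": 0,"wz": 0,"dx": 0,"dy": 0,"dz": 0.22,"fingers": 0},
    {"wx": 0,"wy": 0,"wz": 0,"dx": 0,"dy": 0,"dz": 0.22,"fingers": 0},
  ],
)

```text
clock: 31.75
eef_pos: [582.9, 243.7, 71.8]
eef_rot: [3.142, 0.0, 0.04]
wrist_force: [-0.3, -0.9, -1.1]
finger_gap: 68.1
finger_force: 20.0
```

>>> servo_tool(
  motion=[
    {"wx": 0,"wy": 0,"wz": 0,"dx": 0,"dy": 0,"dz": 0.01,"fingers": 0},
    {"wx": 0,"wy": 0,"wz": 0,"dx": 0,"dy": 0,"dz": 0.02,"fingers": 0},
    {"wx": 0,"wy": 0,"wz": 0,"dx": 0,"dy": 0,"dz": 0.02,"fingers": 0},
  ],
)

```text
clock: 32.05
eef_pos: [582.9, 243.8, 69.9]
eef_rot: [-3.142, 0.0, 0.04]
wrist_force: [0.5, 0.6, -1.2]
finger_gap: 67.8
finger_force: 20.0
```

>>> servo_tool(
  motion=[
    {"wx": 0,"wy": 0,"wz": 0,"dx": 0,"dy": 0,"dz": 0.01,"fingers": 0},
    {"wx": 0,"wy": 0,"wz": 0,"dx": 0,"dy": 0,"dz": 0.01,"fingers": 0},
    {"wx": 0,"wy": 0,"wz": 0,"dx": 0,"dy": 0,"dz": 0.01,"fingers": 0},
  ],
)

```text
clock: 32.35
eef_pos: [582.9, 243.7, 68.9]
eef_rot: [-3.142, 0.0, 0.04]
wrist_force: [-0.3, -0.1, -0.8]
finger_gap: 67.8
finger_force: 20.0
```

>>> servo_tool(
  motion=[
    {"wx": 0,"wy": 0,"wz": 0,"dx": 0,"dy": 0,"dz": 0.01,"fingers": 0},
    {"wx": 0,"wy": 0,"wz": 0,"dx": 0,"dy": 0,"dz": 0.01,"fingers": 0},
    {"wx": 0,"wy": 0,"wz": 0,"dx": 0,"dy": 0,"dz": 0.01,"fingers": 0},
  ],
)

```text
clock: 32.65
eef_pos: [582.9, 243.7, 67.9]
eef_rot: [3.142, 0.0, 0.04]
wrist_force: [-0.2, -0.8, -0.2]
finger_gap: 67.7
finger_force: 20.0
```

>>> servo_tool(
  motion=[
    {"wx": 0,"wy": 0,"wz": 0,"dx": 0,"dy": 0,"dz": 0.01,"fingers": 0},
    {"wx": 0,"wy": 0,"wz": 0,"dx": 0,"dy": 0,"dz": 0.01,"fingers": 0},
    {"wx": 0,"wy": 0,"wz": 0,"dx": 0,"dy": 0,"dz": 0.01,"fingers": 0},
  ],
)

```text
clock: 32.95
eef_pos: [583.1, 243.8, 67.4]
eef_rot: [-3.141, -0.0, 0.04]
wrist_force: [-1.1, -1.9, 4.3]
finger_gap: 67.4
finger_force: 20.0
```

>>> servo_tool(
  motion=[
    {"wx": 0,"wy": 0,"wz": 0,"dx": 0,"dy": 0,"dz": -0.005,"fingers": -0.5},
    {"wx": 0,"wy": 0,"wz": 0,"dx": 0,"dy": 0,"dz": -0.005,"fingers": -0.6},
    {"wx": 0,"wy": 0,"wz": 0,"dx": 0,"dy": 0,"dz": -0.005,"fingers": -0.8},
    {"wx": 0,"wy": 0,"wz": 0,"dx": 0,"dy": 0,"dz": -0.005,"fingers": -1},
    {"wx": 0,"wy": 0,"wz": 0,"dx": 0,"dy": 0,"dz": -0.005,"fingers": -1},
    {"wx": 0,"wy": 0,"wz": 0,"dx": 0,"dy": 0,"dz": -0.2,"fingers": -1},
    {"wx": 0,"wy": 0,"wz": 0,"dx": 0,"dy": 0,"dz": -0.5,"fingers": -1},
    {"wx": 0,"wy": 0,"wz": 0,"dx": 0,"dy": 0,"dz": -0.9,"fingers": -1},
    {"wx": 0,"wy": 0,"wz": 0,"dx": 0,"dy": 0,"dz": -0.9,"fingers": -1},
  ],
)

```text
clock: 33.85
eef_pos: [584.8, 244.4, 162.7]
eef_rot: [-3.139, -0.008, 0.04]
wrist_force: [1.2, 0.7, 1.1]
finger_gap: 93.9
finger_force: 0.0
```

>>> servo_tool(
  motion=[
    {"wx": 0,"wy": 0,"wz": 0,"dx": -0.3,"dy": 0.3,"dz": 0,"fingers": -1},
    {"wx": 0,"wy": 0,"wz": 0,"dx": -0.6,"dy": 0.6,"dz": 0,"fingers": -1},
    {"wx": 0,"wy": 0,"wz": 0,"dx": -1,"dy": 1,"dz": 0,"fingers": -1},
    {"wx": 0,"wy": 0,"wz": 0,"dx": -1,"dy": 1,"dz": 0,"fingers": -1},
  ],
)

```text
clock: 34.25
eef_pos: [483.9, 137.3, 156.3]
eef_rot: [3.141, 0.002, 0.038]
wrist_force: [0.3, 0.7, 0.3]
finger_gap: 93.9
finger_force: 0.0
```

>>> servo_tool(
  motion=[
    {"wx": 0,"wy": 0,"wz": 0,"dx": -0.3,"dy": 0.3,"dz": 0,"fingers": -1},
    {"wx": 0,"wy": 0,"wz": 0,"dx": -0.6,"dy": 0.6,"dz": 0,"fingers": -1},
    {"wx": 0,"wy": 0,"wz": 0,"dx": -0.8,"dy": 1,"dz": 0,"fingers": -1},
    {"wx": 0,"wy": 0,"wz": 0,"dx": -0.8,"dy": 1,"dz": 0,"fingers": -1},
    {"wx": 0,"wy": 0,"wz": 0,"dx": -0.8,"dy": 1,"dz": 0,"fingers": -1},
  ],
)

```text
clock: 34.75
eef_pos: [411.5, 36.5, 157.2]
eef_rot: [-3.141, -0.001, 0.038]
wrist_force: [-0.1, 0.5, 0.1]
finger_gap: 94.1
finger_force: 0.0
```

```bash
python3 -c "
from lidm import *
from plan import *
plan([])
c=snap('side'); d=snap('top')
cv2.imwrite('pics/a8.png',np.hstack([cv2.resize(c['image'][150:350,210:350],(420,600)),cv2.resize(d['image'][140:280,150:238],(377,600))])[:,:,::-1])
for a in (('oblong',583,243.8,.04,59,True),('square',463.3,-292.6,-.03,79,True),('round',469.4,394,0,67,False),('small',593.6,-121.6,0,43,False)):
  lidfit('lid_'+a[0],*a[1:],('side','top')); lidfit('canister_'+a[0],a[1],a[2],a[3],0,a[5])"
```

```text
t 34.75 at [411.5  36.5 157.2] rot [-3.141e+00 -1.000e-03  3.800e-02] gap 94.1
lid_oblong side [ 5.8357e+02  2.5200e+02 -2.0000e-02] 0.215
lid_oblong top [5.8449e+02 2.4352e+02 3.0000e-02] 0.061
canister_oblong side [ 5.8164e+02  2.4559e+02 -2.0000e-02] 0.332
lid_square side [ 462.61 -292.21    0.  ] 0.13
lid_square top [ 4.6099e+02 -2.9010e+02  4.0000e-02] 0.14
canister_square side [ 4.6061e+02 -2.9576e+02  1.2000e-01] 0.359
lid_round side [4.6926e+02 3.9452e+02 1.3000e-01] 0.173
lid_round top [4.6896e+02 3.9538e+02 9.0000e-02] 0.086
canister_round side none
lid_small side [ 5.9307e+02 -1.2085e+02  7.0000e-02] 0.25
lid_small top [ 5.9365e+02 -1.2057e+02  1.2000e-01] 0.203
canister_small side [ 5.9344e+02 -1.2634e+02  2.0000e-02] 0.277
```

View pics/a8.png

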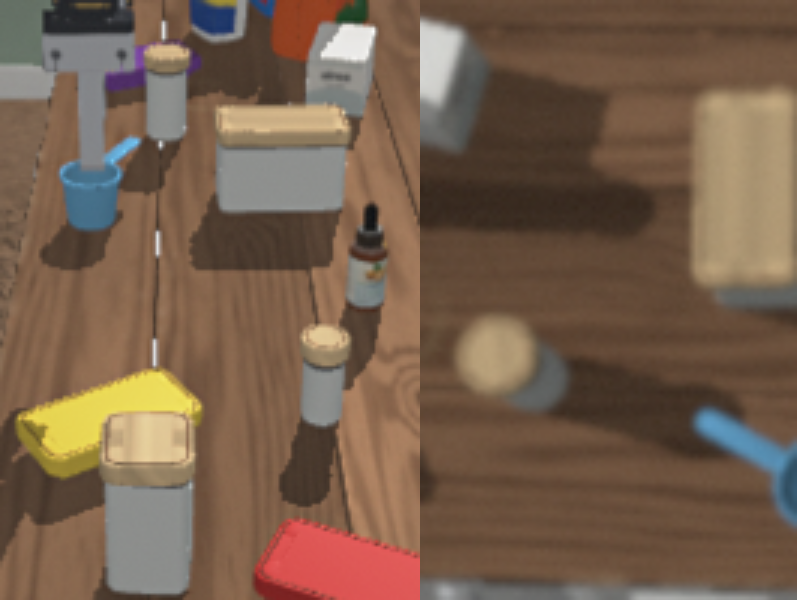

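All four lids sit flat on their canisters: oblong (282,125), square (148,445), round (167,58) and small (325,343). The bottle and scoop still stand where they were, so I'm handing it in.

```bash
python3 -c "
from cell import *
print(sign_off())"
```

```text
the job is handed in; nothing more can be done
None
```

I put all four lids back on their own canisters and handed the job in at about 35 s; the last pictures show every lid flat on its rim, but no verdict came back.

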